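# Feed drawer-stop blocks into the pin-setting jig and drive their pins flush

### The arm

A 7-joint arm with a two-finger parallel gripper is mounted at the origin on a cart in front of the work surface, level with it; the furniture and walls round the work are solid. World frame = base frame: x ahead of the robot, y to its left, z up, the work surface at z = 0. Lengths are in m, angles in rad, forces in N, time in s.
With the tool pointing down it reaches from about 0.4 to 0.875 m from the base axis. Payload 4.4 kg.
Tool frame: the origin (TCP) lies at the very end of the fingers, on their centre line; the grasp point (between the pads) lies 19 mm behind it; z points along the fingers, y is the line along which they close (so a half turn about z gives the same grasp; the last joint's range is limited). The gripper opens to 85 mm and grips with 20 to 120 N. Pads are 22 mm wide; open, the fingers measure 114 mm over their backs; the gripper's body (76 mm by 85 mm) begins 54 mm behind the grasp point. The pads swing forward as they close: fully open they stand 13 mm farther back than shut.
Start: joints at [-1.293, 0.628, 0.038, 1.517, -0.027, 0.996, -0.02], TCP at [0.219, 0.612, 0.231] pointing down, gripper open.
Joint ranges: [-3.06, 3.06], [-0.37, 2.12], [-1.25, 1.32], [0.18, 2.47], [-1.1, 4.24], [0.23, 1.98], [-2.94, 2.94]. Speed limits (rad/s): [2.57, 2.57, 3.14, 3.14, 3.14, 3.14, 3.14].

### API

Orientations are given as a unit quaternion [w, x, y, z].
In Python, from rig import env gives the robot as it stands. The module is installed in compiled form; this text tells all that it offers.
- The arm moves only by the shell command python3 -m crank 'ROWS'. ROWS is JSON, a list that holds one entry, the list of rows, each a list of 7 numbers: the shift along the tool's x, y, z in cm, then the turn, a rotation vector about the tool's x, y, z in rad, then the opening, from 0 (shut) to 1 (fully open). A call has 1 to 12 rows; each row shifts and turns the commanded pose from where the row before left it, along the tool's axes as they then stand; what a row does not reach is not made up. A row lasts 1/10 s, in which the tool goes at most 50 mm and 8.59 degrees, less where a joint would pass 70% of its speed; a pose out of reach is approached as far as the arm can. A call is refused whole if a number of a shift passes 5 or a number of a turn 0.15, either way. A call with a gripper value outside its range is refused whole. The fingers move at their own pace and stop on an object; the grip force is fixed at half the most. Time passes only in rows, so rows that do not move let the fingers close. It gives the time, the measured TCP pose, the force, the opening and the grip force at its end, in the units of the state.
- env.state(): the state, without advancing time (a new reading comes with each control period).
- env.camera(name): name is "side" or "top" or "wrist"; returns (picture, depth): 400x640x3 uint8, red, green, blue; 400x640 float32, m along the optical axis (not along the pixel's ray), 0 where there is no reading.
- env.calibration(name): a dict with "vertical_fov" (degrees; the focal length in pixels is half the picture's height over the tangent of half this angle, whatever the lens; pixels are square), "cx", "cy" (the principal point, pixels), "dist" ([k1, k2, p1, p2, k3] as OpenCV has them; the pictures are not rectified), "R" (3x3) and "t" (3): a world point X has camera coordinates R X + t. Camera axes: x right, y down, z forward; pixel columns grow to the right and rows downward; lengths in m; the calibration is good to about 2 mm. A picture is of the moment at which its call begins: read the wrist's pose just before it. calibration takes no time and is no camera call; for the wrist camera it gives the pose at the moment of the call.
- env.close_job(): hands the job in; it is judged then, once.
Trained networks look in the newest picture that a camera, given by its name, has taken for a name from the list of things; names that differ only in an ending like _2 or _b are one class to them, and where a whole thing is asked for, a point or a joint stands for the part that bears it (a point fixed in the world has none). Each returns a list of dicts, best first, with "p" (0 to 1); they miss things now and then, are a little off and sometimes report something else, mostly with a low value. They report only what shows in the picture. A call takes as long as a camera call. They do not tell look-alikes from the thing itself.
- env.recognise(camera, query): "pixel" ([row, column] in pixels, amid what is visible of it).
- env.tip_of(camera, query): "pixel" ([row, column] in pixels: a listed point, or the origin of a listed thing).
The state is a dict: "time_s": time; "joint_positions": joint angles; "joint_vel": joint speeds; "joint_torque": joint torques, N m; "eef_pos": TCP position; "tcp_rot": TCP orientation; "wrist_force": force on the tool from outside, world axes, zero at the start; "wrist_torque": the same for the moment, N m; "gripper_width": opening from 0.0 (shut) to 1.0 (fully open); "grip_force": force on a finger pad.
Only numpy, scipy, OpenCV 4.12 (cv2) and the standard library are available. Lean on these libraries where they do the work, as an engineer would, in place of code of your own. Each camera call takes 0.05 s, during which the arm holds its last target. There are 200 camera calls.

### The job

Set the glued steel pins in these drawer-stop blocks: stand every block on the jig's open loading bed along the fence, then with the push stick feed them as one row in under the bridge, tight against the fence and up to the end stop, so that each pin stands under a driver; keep the gripper itself off blocks under the bridge and off the drivers. Once the whole row is seated, strike the driver over each block down with the mallet until its pin is flush with the wood. Leave the blocks seated in the jig for the glue to set, put the stick and the mallet back on the rubber-topped tool stand as they were, and do not disturb the glue bottle or the tin.

Things in the scene. Friction and masses are not known exactly. Their poses are not given: they have to be found in the camera images.
- jig: pin-setting jig: a 12 mm plywood bed fixed on the bench. Origin at bench level, below the fence face at the bridge's entry. z up; y along the lane (blocks are fed towards -y); x across it, into the fence. The fence, a low aluminium rail, has its face at x = 0, y from -216 to +270 mm, and is 16 mm tall. Open loading bed: x -75 to 0, y 0 to +285 mm. No wall on the lane's -x side
- stop_face (a point): foot of the end stop, where its face (y = -216 mm of the jig, 38 mm tall, x from -60 mm to 0) meets the fence face and the bed's top
- bridge_entry (a point): middle of the lower entry edge of the bridge's guide head (x = -22 mm, y = 0, z = 88 mm of the jig). The head roofs the lane from y = 0 to -220 mm and x = -42 to +45 mm, its underside 88 mm and top 118 mm above the bench (76 mm clear over the bed); a solid plate behind the fence carries it and its -x side is open
- tool_stand: low tool stand fixed on the bench, a plywood board topped with black rubber, 170 mm (its x) by 260 mm (its y), its top 32 mm above the bench; the origin is under its centre
- stick_grip (a point): push stick of 18 mm plywood with a flat sole; this point is mid-handle, 52 mm above the sole. x along the stick to its nose, z up. Raised handle: 80 mm long (x), 18 mm thick (y), top 18 mm above this point. The bar below is 26 mm tall, from x = -60 mm to the flat front of the rubber nose pad at x = +140 mm (32 mm wide, 26 mm tall). 0.16 kg. It lies on its sole on the tool stand
- mallet_grip (a point): short brass mallet with rubber faces, standing on one face on the tool stand, handle level; this point is on the handle's axis, 36 mm above the lower face. x along the handle to the head, z up. Head: upright cylinder with its axis at x = +60 mm, radius 24 mm, 72 mm tall. Handle: 20 mm wide (y), 24 mm tall, from x = -85 mm to the head. 0.4 kg, most of it in the head
- block_a_mid (a point): beech drawer-stop block, 44 mm (its x) by 54 mm (its y, which goes along the fence; either end may lead) by 44 mm tall; this point is the middle of the wood, 22 mm above its underside, z up. Its steel pin stands in the middle of its top. Against the fence this point is at x = -22 mm of the jig. 0.15 kg. May be absent
- pin_a (a joint): how far the 10 mm steel pin of block_a has been driven into it, in m: at 0 its top stands 16 mm proud of the wood, at 0.016 it is flush. It slides stiffly (about 4 N) and stays where it is left
- block_b_mid (a point): beech drawer-stop block, 44 mm (its x) by 54 mm (its y, which goes along the fence; either end may lead) by 44 mm tall; this point is the middle of the wood, 22 mm above its underside, z up. Its steel pin stands in the middle of its top. Against the fence this point is at x = -22 mm of the jig. 0.15 kg. May be absent
- pin_b (a joint): how far the 10 mm steel pin of block_b has been driven into it, in m: at 0 its top stands 16 mm proud of the wood, at 0.016 it is flush. It slides stiffly (about 4 N) and stays where it is left
- block_c_mid (a point): beech drawer-stop block, 44 mm (its x) by 54 mm (its y, which goes along the fence; either end may lead) by 44 mm tall; this point is the middle of the wood, 22 mm above its underside, z up. Its steel pin stands in the middle of its top. Against the fence this point is at x = -22 mm of the jig. 0.15 kg. May be absent
- pin_c (a joint): how far the 10 mm steel pin of block_c has been driven into it, in m: at 0 its top stands 16 mm proud of the wood, at 0.016 it is flush. It slides stiffly (about 4 N) and stays where it is left
- block_d_mid (a point): beech drawer-stop block, 44 mm (its x) by 54 mm (its y, which goes along the fence; either end may lead) by 44 mm tall; this point is the middle of the wood, 22 mm above its underside, z up. Its steel pin stands in the middle of its top. Against the fence this point is at x = -22 mm of the jig. 0.15 kg. May be absent
- pin_d (a joint): how far the 10 mm steel pin of block_d has been driven into it, in m: at 0 its top stands 16 mm proud of the wood, at 0.016 it is flush. It slides stiffly (about 4 N) and stays where it is left
- driver1_top (a point): middle of the struck head (radius 14 mm) on spring driver 1 in the guide head, at x = -22, y = -189 mm of the jig and 165 mm above the bench when up; nearest the end stop. Its foot (radius 7.5 mm) then hangs 22 mm above a block's wood
- driver1 (a joint): how far driver 1 is pressed down, in m, 0 (up) to 0.024; about 22 mm brings its foot down to the wood of a block. Pressing takes 1 to 3 N against its spring and about 4 N more for a pin; it springs back up
- driver2_top (a point): middle of the struck head (radius 14 mm) on spring driver 2 in the guide head, at x = -22, y = -135 mm of the jig and 165 mm above the bench when up; drivers stand 54 mm apart. Its foot (radius 7.5 mm) then hangs 22 mm above a block's wood
- driver2 (a joint): how far driver 2 is pressed down, in m, 0 (up) to 0.024; about 22 mm brings its foot down to the wood of a block. Pressing takes 1 to 3 N against its spring and about 4 N more for a pin; it springs back up
- driver3_top (a point): middle of the struck head (radius 14 mm) on spring driver 3 in the guide head, at x = -22, y = -81 mm of the jig and 165 mm above the bench when up; drivers stand 54 mm apart. Its foot (radius 7.5 mm) then hangs 22 mm above a block's wood
- driver3 (a joint): how far driver 3 is pressed down, in m, 0 (up) to 0.024; about 22 mm brings its foot down to the wood of a block. Pressing takes 1 to 3 N against its spring and about 4 N more for a pin; it springs back up
- driver4_top (a point): middle of the struck head (radius 14 mm) on spring driver 4 in the guide head, at x = -22, y = -27 mm of the jig and 165 mm above the bench when up; nearest the entry. Its foot (radius 7.5 mm) then hangs 22 mm above a block's wood
- driver4 (a joint): how far driver 4 is pressed down, in m, 0 (up) to 0.024; about 22 mm brings its foot down to the wood of a block. Pressing takes 1 to 3 N against its spring and about 4 N more for a pin; it springs back up
- glue_mid (a point): white glue bottle, 108 mm tall, upright: a bystander; this point is 54 mm up
- tin_mid (a point): small tin, 72 mm tall, upright: a bystander; this point is 36 mm up
Mind the look-alikes: they are no part of the job. Leave any turquoise look-alike of the part that bears block_a_mid alone.

How it is judged:
On the way, in this order (a step that is already met when the one before it is completed fails the run):
1. every block stands on the open loading bed or farther in, upright, with its pin not yet driven (x of block_a_mid in the frame of jig between -0.075 and 0 m and y of block_a_mid in the frame of jig between -0.22 and 0.285 m and z of each of block_a_mid, block_b_mid, block_c_mid, block_d_mid in the frame of jig below 0.042 m and angle between each of block_a_mid, block_b_mid, block_c_mid, block_d_mid's own z axis and vertical below 0.1 rad and value of joint each of pin_a, pin_b, pin_c, pin_d below 0.006 m and x of block_b_mid in the frame of jig between -0.075 and 0 m and y of block_b_mid in the frame of jig between -0.22 and 0.285 m and x of block_c_mid in the frame of jig between -0.075 and 0 m and y of block_c_mid in the frame of jig between -0.22 and 0.285 m and x of block_d_mid in the frame of jig between -0.075 and 0 m and y of block_d_mid in the frame of jig between -0.22 and 0.285 m), for 0.1 s.
2. the push stick pushes a block in at the bridge's entry along the fence (within 5 mm of it, square to 0.12 rad) (((contact force between stick and block_a above 0.2 N and y of block_a_mid in the frame of jig below 0.02 m and x of block_a_mid in the frame of jig above -0.027 m and angle between the y axis of block_a_mid and the y axis of jig, either way round below 0.12 rad) or (contact force between stick and block_b above 0.2 N and y of block_b_mid in the frame of jig below 0.02 m and x of block_b_mid in the frame of jig above -0.027 m and angle between the y axis of block_b_mid and the y axis of jig, either way round below 0.12 rad) or (contact force between stick and block_c above 0.2 N and y of block_c_mid in the frame of jig below 0.02 m and x of block_c_mid in the frame of jig above -0.027 m and angle between the y axis of block_c_mid and the y axis of jig, either way round below 0.12 rad) or (contact force between stick and block_d above 0.2 N and y of block_d_mid in the frame of jig below 0.02 m and x of block_d_mid in the frame of jig above -0.027 m and angle between the y axis of block_d_mid and the y axis of jig, either way round below 0.12 rad))).
3. the row is seated up to the end stop: every block's pin within 6 mm of the axis of a driver and not yet driven, with a block under each of drivers 1, 2 and 3 ((horizontal distance between block_a_mid and driver1_top below 0.006 m or horizontal distance between block_a_mid and driver2_top below 0.006 m or horizontal distance between block_a_mid and driver3_top below 0.006 m or horizontal distance between block_a_mid and driver4_top below 0.006 m) and value of joint each of pin_a, pin_b, pin_c, pin_d below 0.006 m and z of each of block_a_mid, block_b_mid, block_c_mid, block_d_mid in the frame of jig below 0.042 m and angle between each of block_a_mid, block_b_mid, block_c_mid, block_d_mid's own z axis and vertical below 0.1 rad and (horizontal distance between block_b_mid and driver1_top below 0.006 m or horizontal distance between block_b_mid and driver2_top below 0.006 m or horizontal distance between block_b_mid and driver3_top below 0.006 m or horizontal distance between block_b_mid and driver4_top below 0.006 m) and (horizontal distance between block_c_mid and driver1_top below 0.006 m or horizontal distance between block_c_mid and driver2_top below 0.006 m or horizontal distance between block_c_mid and driver3_top below 0.006 m or horizontal distance between block_c_mid and driver4_top below 0.006 m) and (horizontal distance between block_d_mid and driver1_top below 0.006 m or horizontal distance between block_d_mid and driver2_top below 0.006 m or horizontal distance between block_d_mid and driver3_top below 0.006 m or horizontal distance between block_d_mid and driver4_top below 0.006 m) and horizontal distance between any of block_a_mid, block_b_mid, block_c_mid, block_d_mid and driver1_top below 0.006 m and horizontal distance between any of block_a_mid, block_b_mid, block_c_mid, block_d_mid and driver2_top below 0.006 m and horizontal distance between any of block_a_mid, block_b_mid, block_c_mid, block_d_mid and driver3_top below 0.006 m), for 0.3 s.
4. every pin has been driven flush (value of joint each of pin_a, pin_b, pin_c, pin_d above 0.0145 m), for 0.1 s.
At the end, for the whole second after the job is handed in: every pin is within 1.5 mm of flush; every block stands on the bed with its middle within 10 mm of a driver's axis, drivers 1, 2 and 3 each having one; the drivers are up (within 4 mm); the stick lies on its sole and the mallet stands on its face, their grips over the tool stand, at rest (all of step 4 and (horizontal distance between block_a_mid and driver1_top below 0.01 m or horizontal distance between block_a_mid and driver2_top below 0.01 m or horizontal distance between block_a_mid and driver3_top below 0.01 m or horizontal distance between block_a_mid and driver4_top below 0.01 m) and z of each of block_a_mid, block_b_mid, block_c_mid, block_d_mid in the frame of jig below 0.042 m and angle between each of block_a_mid, block_b_mid, block_c_mid, block_d_mid's own z axis and vertical below 0.1 rad and linear speed of each of block_a, block_b, block_c, block_d, stick, mallet below 0.02 m/s and (horizontal distance between block_b_mid and driver1_top below 0.01 m or horizontal distance between block_b_mid and driver2_top below 0.01 m or horizontal distance between block_b_mid and driver3_top below 0.01 m or horizontal distance between block_b_mid and driver4_top below 0.01 m) and (horizontal distance between block_c_mid and driver1_top below 0.01 m or horizontal distance between block_c_mid and driver2_top below 0.01 m or horizontal distance between block_c_mid and driver3_top below 0.01 m or horizontal distance between block_c_mid and driver4_top below 0.01 m) and (horizontal distance between block_d_mid and driver1_top below 0.01 m or horizontal distance between block_d_mid and driver2_top below 0.01 m or horizontal distance between block_d_mid and driver3_top below 0.01 m or horizontal distance between block_d_mid and driver4_top below 0.01 m) and horizontal distance between any of block_a_mid, block_b_mid, block_c_mid, block_d_mid and driver1_top below 0.01 m and horizontal distance between any of block_a_mid, block_b_mid, block_c_mid, block_d_mid and driver2_top below 0.01 m and horizontal distance between any of block_a_mid, block_b_mid, block_c_mid, block_d_mid and driver3_top below 0.01 m and value of joint each of driver1, driver2, driver3, driver4 below 0.004 m and x of stick_grip in the frame of tool_stand between -0.09 and 0.09 m and y of stick_grip in the frame of tool_stand between -0.135 and 0.135 m and z of stick_grip in the frame of tool_stand below 0.094 m and angle between each of stick_grip, mallet_grip's own z axis and vertical below 0.15 rad and x of mallet_grip in the frame of tool_stand between -0.09 and 0.09 m and y of mallet_grip in the frame of tool_stand between -0.135 and 0.135 m and z of mallet_grip in the frame of tool_stand below 0.078 m); the robot touches nothing.
It fails at once if the gripper touches (over 1 N) a block whose middle is 20 mm or more in under the bridge ((contact force between the fingers and block_a above 1 N and y of block_a_mid in the frame of jig between -0.22 and -0.02 m and x of block_a_mid in the frame of jig above -0.06 m and z of block_a_mid in the frame of jig below 0.06 m) or (contact force between the fingers and block_b above 1 N and y of block_b_mid in the frame of jig between -0.22 and -0.02 m and x of block_b_mid in the frame of jig above -0.06 m and z of block_b_mid in the frame of jig below 0.06 m) or (contact force between the fingers and block_c above 1 N and y of block_c_mid in the frame of jig between -0.22 and -0.02 m and x of block_c_mid in the frame of jig above -0.06 m and z of block_c_mid in the frame of jig below 0.06 m) or (contact force between the fingers and block_d above 1 N and y of block_d_mid in the frame of jig between -0.22 and -0.02 m and x of block_d_mid in the frame of jig above -0.06 m and z of block_d_mid in the frame of jig below 0.06 m)).
It fails at once if a driver is pushed (over 2 N) by the gripper or the push stick instead of the mallet (contact force between any of the fingers, the arm, stick and driver1 above 2 N or contact force between any of the fingers, the arm, stick and driver2 above 2 N or contact force between any of the fingers, the arm, stick and driver3 above 2 N or contact force between any of the fingers, the arm, stick and driver4 above 2 N).
It fails at once if the glue bottle or the tin is moved by more than 4 cm (distance of any of glue_mid, tin_mid from where it was at the start of the episode above 0.04 m).
Of block_a, block_b, block_c, block_d only 3 to 4 are there at a start; the rules pass over those that are not, and their reading is None.
At some moment in a run one of block_a, block_b, block_c, block_d may be knocked a few centimetres aside while the robot is not near it.
It also fails if it takes over 210 s, if anything falls off the work surface, if the arm or the gripper's body presses on something with over 40 N, if the wrist force passes 120 N, or if a joint passes its speed limit or range.

## Working session

There is one attempt and no reset: what is moved stays moved. The work goes in short steps, Python scripts to look and compute and a shell command to move; the robot and the scene stay as the last step left them, time stands still between calls to the robot, and variables do not carry over. Pictures are saved under pics/ and viewed, at most 14 in all, crops included, and the job is handed in when it is done.

```bash
mkdir -p pics; ls
cat > h.py <<'E'
import numpy as np, cv2
from rig import env
from scipy.spatial.transform import Rotation as Rn
def cam(name):
    c=env.calibration(name); p,d=env.camera(name); return p,d,c
def K(c):
    f=200/np.tan(np.radians(c["vertical_fov"])/2)
    return np.array([[f,0,c["cx"]],[0,f,c["cy"]],[0,0,1]])
def ray(c,px):  # px row,col -> origin,dir in world (dir with z_cam=1)
    u=cv2.undistortPoints(np.array([[[px[1],px[0]]]],float),K(c),np.array(c["dist"]))[0,0]
    R=np.array(c["R"]);t=np.array(c["t"])
    return -R.T@t, R.T@np.array([u[0],u[1],1])
def atz(c,px,z):
    o,d=ray(c,px); return o+d*(z-o[2])/d[2]
def atd(c,px,dep):
    o,d=ray(c,px); return o+d*dep
def proj(c,X):
    R=np.array(c["R"]);t=np.array(c["t"])
    p,_=cv2.projectPoints(np.array(X,float).reshape(-1,1,3),cv2.Rodrigues(R)[0],t,K(c),np.array(c["dist"]))
    return p[:,0,::-1]
def save(n,p): cv2.imwrite("pics/"+n+".png",p[...,::-1])
E
python3 - <<'E'
from h import *
s=env.state(); print({k:np.round(v,3) for k,v in s.items()})
for n in ("top","side"):
    p,d,c=cam(n); save(n+"0",p); np.savez(n+"0",p=p,d=d)
    print(n,c["vertical_fov"],np.round(c["R"],3).tolist(),np.round(c["t"],3),c["dist"])
    for q in ["jig","stop_face","bridge_entry","tool_stand","stick_grip","mallet_grip","block_a_mid","driver1_top","driver4_top","glue_mid","tin_mid"]:
        r=env.tip_of(n,q)
        print(q,[(round(x["p"],2),np.round(x["pixel"]).tolist(),np.round(atd(c,x["pixel"],d[int(x["pixel"][0]),int(x["pixel"][1])]),3).tolist()) for x in r[:6]])
E
```

```text
pics
{'time_s': np.float64(0.0), 'joint_positions': array([-1.293,  0.629,  0.038,  1.518, -0.027,  0.996, -0.02 ]), 'joint_vel': array([ 0.   , -0.001,  0.001,  0.001,  0.001,  0.   ,  0.001]), 'joint_torque': array([-0.0000e+00, -5.6339e+01,  1.2260e+00, -1.9344e+01,  1.1000e-02,
        1.0000e-02,  0.0000e+00]), 'eef_pos': array([0.219, 0.611, 0.23 ]), 'tcp_rot': array([-0.   ,  0.171,  0.985, -0.001]), 'wrist_force': array([-0.311,  0.348,  0.335]), 'wrist_torque': array([ 0.015, -0.01 ,  0.022]), 'grip_force': np.float64(0.0), 'gripper_width': np.float64(1.0)}
top 44.21311231931129 [[0.237, -0.971, 0.003], [-0.788, -0.194, -0.584], [0.568, 0.136, -0.812]] [-0.198  0.455  1.286] [-0.00957499  0.          0.          0.          0.        ]
jig [(0.91, [179.0, 345.0], [0.642, -0.109, 0.021]), (0.55, [236.0, 394.0], [0.455, -0.3, 0.042])]
stop_face [(0.89, [199.0, 409.0], [0.59, -0.324, 0.051]), (0.55, [169.0, 341.0], [0.689, -0.085, 0.009])]
bridge_entry [(0.94, [172.0, 341.0], [0.677, -0.089, 0.012]), (0.31, [240.0, 393.0], [0.444, -0.301, 0.035])]
tool_stand [(0.69, [215.0, 202
[... 1034 characters left out ...]
06.0, 355.0], [0.599, -0.13, 0.114])]
tool_stand [(0.79, [174.0, 253.0], [0.417, 0.271, 0.03]), (0.71, [209.0, 359.0], [0.602, -0.147, 0.115])]
stick_grip [(0.61, [147.0, 258.0], [0.462, 0.34, 0.093])]
mallet_grip [(0.64, [162.0, 238.0], [0.369, 0.257, 0.1])]
block_a_mid [(0.82, [259.0, 316.0], [0.446, -0.203, 0.041]), (0.8, [292.0, 296.0], [0.356, -0.282, 0.041])]
driver1_top [(0.64, [228.0, 393.0], [0.605, -0.294, 0.163])]
driver4_top [(0.67, [188.0, 363.0], [0.625, -0.123, 0.163])]
glue_mid [(0.92, [313.0, 378.0], [0.492, -0.428, 0.065]), (0.55, [227.0, 391.0], [0.604, -0.289, 0.163])]
tin_mid [(0.89, [312.0, 451.0], [0.637, -0.494, 0.068]), (0.56, [283.0, 342.0], [0.469, -0.305, 0.043])]
```

View pics/top0.png

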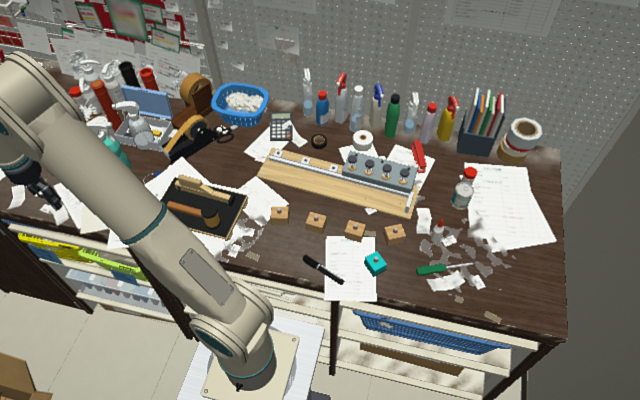

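View pics/side0.png

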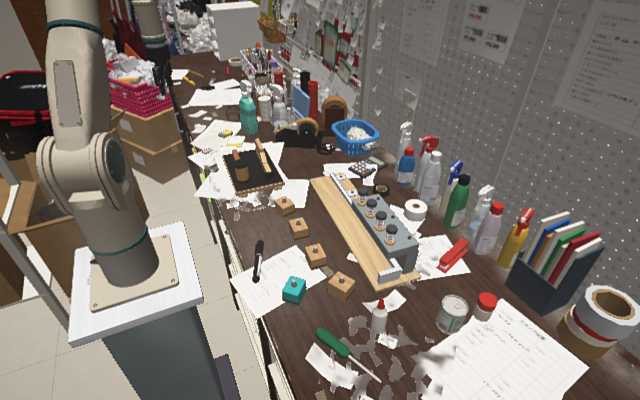

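Four beech blocks lie at top-picture (row,col) (212,280), (220,316), (230,355), (234,396). The turquoise look-alike is at (263,375), so I leave it alone. The glue bottle is at (230,437), the tin at (195,463), and the tool stand at (205,200). Next I fit poses from the point cloud.

```bash
cat > fit.py <<'E'
from h import *
def cloud(p,d,c):
    v,u=np.nonzero(d>0)
    q=cv2.undistortPoints(np.stack([u,v],1).astype(float)[:,None],K(c),np.array(c["dist"]))[:,0]
    X=np.c_[q,np.ones(len(q))]*d[v,u][:,None]
    return (X-np.array(c["t"]))@np.array(c["R"]), p[v,u], np.stack([v,u],1)
def rects(X,zlo,zhi,box,minn=25,res=0.002):
    x0,x1,y0,y1=box
    m=(X[:,2]>zlo)&(X[:,2]<zhi)&(X[:,0]>x0)&(X[:,0]<x1)&(X[:,1]>y0)&(X[:,1]<y1)
    P=X[m]; g=np.zeros((int((x1-x0)/res)+1,int((y1-y0)/res)+1),np.uint8)
    ij=((P[:,:2]-[x0,y0])/res).astype(int); g[ij[:,0],ij[:,1]]=1
    g2=cv2.morphologyEx(g,cv2.MORPH_CLOSE,np.ones((3,3)))
    n,l=cv2.connectedComponents(g2); L=l[ij[:,0],ij[:,1]]
    out=[]
    for k in range(1,n):
        Q=P[L==k]
        if len(Q)<minn: continue
        (cx,cy),(w,h),a=cv2.minAreaRect((Q[:,:2]*1000).astype(np.float32))
        out.append((len(Q),round(cx,1),round(cy,1),round(w,1),round(h,1),round(a,1),round(Q[:,2].mean()*1000,1)))
    return out
E
python3 - <<'E'
from fit import *
for n in ("top","side"):
    z=np.load(n+"0.npz"); c=env.calibration(n); X,C,_=cloud(z["p"],z["d"],c)
    b=(.3,.75,-.5,.42)
    for nm,lo,hi,bx in [("block tops",.038,.05,(.3,.56,-.36,.2)),("bench",-.01,.01,(.3,.6,-.3,.1)),("drivers",.155,.175,(.5,.75,-.4,0)),("head",.112,.122,(.5,.8,-.4,0)),("bed",.008,.016,(.5,.8,-.4,.2)),("fence",.022,.034,(.5,.8,-.4,.25)),("stop",.044,.056,(.5,.8,-.4,-.2)),("stand",.028,.036,(.25,.65,.1,.5)),("stick/mallet tops",.088,.112,(.25,.65,.1,.5)),("bar",.05,.064,(.25,.65,.1,.5)),("mh",.076,.086,(.25,.65,.1,.5))]:
        if nm=="bench": print(n,nm,np.median(X[(X[:,0]>.4)&(X[:,0]<.5)&(abs(X[:,1])<.3)][:,2])); continue
        print(n,nm,*rects(X,lo,hi,bx),sep="\n  ")
E
```

```text
top
  block tops
  (244, 359.4, -261.9, 55.8, 44.3, 43.0, np.float64(44.2))
  (214, 452.0, -181.2, 55.2, 45.9, 79.2, np.float64(44.0))
  (211, 454.4, -60.0, 54.6, 46.0, 86.2, np.float64(44.0))
  (200, 454.2, 57.2, 46.7, 54.2, 10.9, np.float64(43.8))
  (219, 470.4, -300.2, 47.0, 54.8, 27.5, np.float64(44.0))
top bench 0.005285873134431189
top
  drivers
  (69, 602.9, -293.9, 26.1, 26.2, 8.2, np.float64(164.7))
  (65, 609.1, -240.2, 28.4, 26.6, 48.3, np.float64(163.9))
  (70, 613.3, -185.5, 29.3, 27.6, 36.0, np.float64(164.1))
  (63, 617.5, -132.0, 26.8, 24.4, 12.4, np.float64(164.3))
top
  head
  (1055, 634.8, -217.3, 219.3, 93.9, 84.8, np.float64(117.8))
top
  bed
  (43, 523.4, -382.0, 30.2, 35.0, 8.4, np.float64(11.6))
  (2684, 615.6, -93.9, 164.6, 557.3, 1.9, np.float64(12.1))
  (38, 689.5, -78.8, 21.5, 33.1, 88.9, np.float64(12.2))
  (123, 694.7, -12.1, 79.1, 34.0, 84.0, np.float64(12.2))
  (29, 695.6, 63.7, 16.8, 32.3, 57.0, np.float64(12.7))
  (129, 707.2, 120.6, 101.0, 35.6, 82.5, np.float64(12.3))
  (77, 763.7, -320.8, 63.9, 44.0, 26.3, np.float64(11.1))
  (35, 776.4, 131.3, 14
[... 2710 characters left out ...]
3, 10.4, np.float64(30.6))
  (46, 354.1, 359.6, 44.0, 28.4, 82.2, np.float64(30.4))
  (75, 360.3, 408.0, 65.7, 35.6, 87.1, np.float64(30.5))
  (35, 428.0, 406.6, 53.8, 23.5, 5.2, np.float64(31.1))
  (102, 435.4, 337.4, 68.8, 48.7, 85.3, np.float64(30.7))
  (34, 438.0, 382.8, 44.9, 22.4, 18.0, np.float64(31.3))
  (47, 493.7, 309.7, 22.1, 65.9, 1.3, np.float64(30.6))
side
  stick/mallet tops
  (125, 371.0, 242.9, 43.4, 46.2, 76.6, np.float64(100.2))
  (49, 467.0, 334.0, 51.8, 16.2, 87.0, np.float64(97.8))
side
  bar
  (36, 365.3, 231.2, 13.3, 38.3, 64.3, np.float64(56.5))
  (92, 462.4, 249.8, 80.9, 29.2, 82.9, np.float64(56.2))
side
  mh
  (34, 368.0, 231.4, 16.2, 40.6, 72.8, np.float64(80.1))
```

Everything fits well. Jig origin is about (0.642, -0.107) with yaw -5.1°, so the lane centre at jig y = t mm is (619.9+.0888t, -105.1+.996t). I'll write a small helper that converts targets to tool axes, then start with the block at (453,57).

```bash
cat > go.py <<'E'
import sys
from h import *
# usage: go.py x y z phi  (mm, deg) -> shift in tool axes (cm), turn about tool z (rad)
def now():
    s=env.state(); R=Rn.from_quat(s["tcp_rot"],scalar_first=True).as_matrix(); return s,R
if __name__=="__main__":
    s,R=now(); p=np.array(s["eef_pos"])
    phi=np.degrees(np.arctan2(R[1,1],R[0,1]))
    print("t %.1f p"%s["time_s"],np.round(p*1000,1),"phi %.1f"%phi,"tilt",np.round(R[:,2],3),"F",np.round(s["wrist_force"],1),"w %.2f g %.0f q7 %.2f"%(s["gripper_width"],s["grip_force"],s["joint_positions"][6]))
    a=[float(v) for v in sys.argv[1:]]
    prev=p
    if len(a)==4:
        d=R.T@(np.array(a[:3])/1000-p)*100; t=np.radians((phi-a[3]+180)%360-180)
        print("shift cm",np.round(d,2),"len %.1f"%np.linalg.norm(d),"turn %.3f"%t)
E
cat > seeb.py <<'E'
from fit import *
def blocks(n="side"):
    p,d,c=cam(n); X,C,_=cloud(p,d,c); np.savez(n+"L",p=p,d=d); save(n+"L",p)
    return rects(X,.036,.05,(.3,.56,-.4,.2)),X
if __name__=="__main__":
    for n in ("top","side"): print(n,*blocks(n)[0],sep="\n ")
E
python3 -m crank '[[[-2.9,-3.16,0,0,0,0,1],[-2.9,-3.16,0,0,0,0,1],[-2.9,-3.16,0,0,0,0,1],[-2.9,-3.16,0,0,0,0,1],[-2.9,-3.16,0,0,0,0,1],[-2.9,-3.16,0,0,0,0,1],[-2.9,-3.16,0,0,0,0,1],[-2.9,-3.16,0,0,0,0,1],[-2.9,-3.16,0,0,0,0,1],[-2.9,-3.16,0,0,0,0,1],[-2.9,-3.16,0,0,0,0,1]]]'
python3 -m crank '[[[-2.9,-3.16,0,0,0,0,1],[-2.9,-3.16,0,0,0,0,1],[-2.9,-3.16,0,0,0,0,1],[0,0,2,0,0,0.147,1],[0,0,2,0,0,0.147,1],[0,0,2,0,0,0.147,1],[0,0,2,0,0,0.147,1],[0,0,2,0,0,0.147,1],[0,0,1,0,0,0.147,1],[0,0,0,0,0,0.147,1],[0,0,0,0,0,0,1]]]'
python3 go.py 453.5 57.3 22 11.5
```

```text
time_s: 2.3
eef_pos: [0.4029, 0.1757, 0.2316]
tcp_rot: [0.0, 0.171, 0.985, 0.0]
wrist_force: [0.4, 0.7, -1.5]
gripper_width: 1.0
grip_force: 0.0
time_s: 3.4
eef_pos: [0.4522, 0.0587, 0.121]
tcp_rot: [0.0, 0.634, 0.773, -0.0]
wrist_force: [-0.4, 0.1, -0.1]
gripper_width: 1.002
grip_force: 0.0
t 3.4 p [452.2  58.7 121. ] phi 11.3 tilt [-0.    -0.001 -1.   ] F [-0.4  0.1 -0.1] w 1.00 g 0 q7 0.40
shift cm [-0.15  0.1   9.9 ] len 9.9 turn -0.003
```

```bash
python3 -m crank '[[[-0.15,0.1,4,0,0,0,1],[0,0,4,0,0,0,1],[0,0,1.9,0,0,0,1],[0,0,0,0,0,0,1],[0,0,0,0,0,0,0.3],[0,0,0,0,0,0,0],[0,0,0,0,0,0,0],[0,0,0,0,0,0,0],[0,0,0,0,0,0,0]]]'
python3 -m crank '[[[0,0,-2,0,0,0,0],[0,0,-4,0,0,0,0],[0,0,-4,0,0,0,0],[0,0,0,0,0,0,0]]]'
python3 go.py 638.5 115 130 -5.1; python3 seeb.py
```

```text
time_s: 4.3
eef_pos: [0.4546, 0.0575, 0.0239]
tcp_rot: [0.001, 0.633, 0.774, 0.001]
wrist_force: [-0.2, 0.0, 7.3]
gripper_width: 0.494
grip_force: 61.0
time_s: 4.7
eef_pos: [0.4566, 0.0576, 0.1269]
tcp_rot: [0.003, 0.634, 0.774, 0.004]
wrist_force: [1.3, 0.2, -2.5]
gripper_width: 0.502
grip_force: 62.2
t 4.7 p [456.6  57.6 126.9] phi 11.4 tilt [ 0.009  0.001 -1.   ] F [ 1.3  0.2 -2.5] w 0.50 g 62 q7 0.50
shift cm [ 2.04 18.97 -0.13] len 19.1 turn 0.288
top
 (257, 359.4, -261.2, 56.1, 45.7, 42.7, np.float64(43.6))
 (225, 452.7, -181.0, 53.8, 48.4, 85.0, np.float64(43.6))
 (219, 454.1, -59.4, 55.1, 47.2, 87.6, np.float64(43.5))
 (229, 469.5, -300.0, 46.5, 55.7, 26.5, np.float64(43.8))
side
 (320, 359.0, -259.9, 56.4, 44.0, 43.2, np.float64(42.4))
 (248, 452.2, -179.7, 56.7, 44.7, 84.5, np.float64(42.3))
 (188, 453.1, -57.7, 56.3, 43.0, 84.9, np.float64(42.2))
 (326, 469.1, -298.9, 45.7, 54.7, 27.4, np.float64(42.3))
```

```bash
python3 -m crank '[[[0.4,3.76,0,0,0,0,0],[0.4,3.76,0,0,0,0,0],[0.4,3.76,0,0,0,0,0],[0.4,3.76,0,0,0,0,0],[0.4,3.8,0,0,0,0,0],[0,0,0,0,0,0.144,0],[0,0,0,0,0,0.144,0],[0,0,3,0,0,0,0],[0,0,3,0,0,0,0],[0,0,0,0,0,0,0],[0,0,0,0,0,0,0]]]'
python3 go.py 637 115.2 37 -5.1
```

```text
time_s: 5.9
eef_pos: [0.6332, 0.1136, 0.0611]
tcp_rot: [-0.001, 0.738, 0.674, -0.001]
wrist_force: [0.7, 0.2, -1.7]
gripper_width: 0.5
grip_force: 62.1
t 5.9 p [633.2 113.6  61.1] phi -5.2 tilt [-0.003 -0.001 -1.   ] F [ 0.7  0.2 -1.7] w 0.50 g 62 q7 0.18
shift cm [0.19 0.37 2.41] len 2.4 turn -0.001
```

```bash
python3 -m crank '[[[0.2,0.2,1.2,0,0,0,0],[0,0,1.1,0,0,0,0],[0,0,0,0,0,0,0],[0,0,0,0,0,0,0]]]'
python3 -m crank '[[[0,0.2,0,0,0,0,0],[0,0.2,0,0,0,0,0],[0,0,0,0,0,0,0]]]'
python3 -m crank '[[[0,0.1,0,0,0,0,0],[0,0.1,0,0,0,0,0],[0,0,0,0,0,0,0]]]'
```

```text
time_s: 6.3
eef_pos: [0.6363, 0.1158, 0.0392]
tcp_rot: [-0.0, 0.738, 0.675, -0.0]
wrist_force: [0.1, 0.2, -2.5]
gripper_width: 0.499
grip_force: 62.3
time_s: 6.6
eef_pos: [0.64, 0.1155, 0.0395]
tcp_rot: [-0.0, 0.738, 0.675, -0.0]
wrist_force: [-1.7, -0.0, -0.8]
gripper_width: 0.502
grip_force: 62.4
time_s: 6.9
eef_pos: [0.6401, 0.1156, 0.039]
tcp_rot: [-0.002, 0.738, 0.675, -0.002]
wrist_force: [-6.8, 0.4, 1.2]
gripper_width: 0.498
grip_force: 62.9
```

```bash
python3 -m crank '[[[0,0,0.3,0,0,0,0],[0,0,0,0,0,0,0],[0,0,0,0,0,0,0.4],[0,0,0,0,0,0,0.6],[0,0,0,0,0,0,0.8],[0,0,0,0,0,0,0.9],[0,0,-3,0,0,0,1],[0,0,-4,0,0,0,1],[0,0,-2,0,0,0,1],[0,0,0,0,0,0,1]]]'
python3 go.py 453.7 -58.8 120 -4
```

```text
time_s: 7.9
eef_pos: [0.6456, 0.1151, 0.1303]
tcp_rot: [0.002, 0.738, 0.675, 0.003]
wrist_force: [0.6, -0.2, 0.2]
gripper_width: 1.003
grip_force: 0.0
t 7.9 p [645.6 115.1 130.3] phi -5.2 tilt [ 0.008  0.001 -1.   ] F [ 0.6 -0.2  0.2] w 1.00 g 0 q7 0.13
shift cm [-19.05 -17.56   0.86] len 25.9 turn -0.020
```

Run:
```python
from fit import *
p,d,c=cam("top"); X,C,_=cloud(p,d,c); print(rects(X,.05,.062,(.57,.75,-.1,.25)))
p,d,c=cam("side"); X,C,_=cloud(p,d,c); print(rects(X,.05,.062,(.57,.75,-.1,.25)))
```

```text
[(168, 639.3, 115.1, 54.6, 46.7, 83.5, np.float64(55.6))]
[(107, 637.5, 113.5, 57.9, 43.4, 84.8, np.float64(54.7))]
```

```bash
python3 -m crank '[[[-3.18,-2.93,0,0,0,0,1],[-3.18,-2.93,0,0,0,0,1],[-3.18,-2.93,0,0,0,0,1],[-3.18,-2.93,0,0,0,0,1],[-3.18,-2.93,0,0,0,0,1],[-3.15,-2.93,0.9,0,0,0,1],[0,0,0,0,0,0,1],[0,0,0,0,0,0,1]]]'
python3 go.py 453.7 -58.8 23 -5
```

```text
time_s: 8.8
eef_pos: [0.4493, -0.0592, 0.1166]
tcp_rot: [-0.001, 0.739, 0.674, -0.001]
wrist_force: [0.3, 0.2, -0.5]
gripper_width: 1.003
grip_force: 0.0
t 8.8 p [449.3 -59.2 116.6] phi -5.3 tilt [-0.002  0.    -1.   ] F [ 0.3  0.2 -0.5] w 1.00 g 0 q7 0.54
shift cm [0.08 0.46 9.36] len 9.4 turn -0.005
```

```bash
python3 -m crank '[[[0.1,0.45,4,0,0,0,1],[0,0,4,0,0,0,1],[0,0,1.3,0,0,0,1],[0,0,0,0,0,0,1],[0,0,0,0,0,0,0.3],[0,0,0,0,0,0,0],[0,0,0,0,0,0,0],[0,0,0,0,0,0,0],[0,0,0,0,0,0,0]]]'
python3 -m crank '[[[0,0,-2,0,0,0,0],[0,0,-4,0,0,0,0],[0,0,-4,0,0,0,0],[2.21,2.75,0,0,0,0,0],[2.21,2.75,0,0,0,0,0],[2.21,2.75,0,0,0,0,0],[2.21,2.75,0,0,0,0,0],[2.21,2.75,0,0,0,0,0],[2.2,2.6,0,0,0,0,0],[0,0,3,0,0,0,0],[0,0,3,0,0,0,0],[0,0,0,0,0,0,0]]]'
python3 go.py 632 58.3 38 -5.1
```

```text
time_s: 9.7
eef_pos: [0.4554, -0.0577, 0.0255]
tcp_rot: [0.001, 0.738, 0.675, 0.001]
wrist_force: [-0.4, -0.0, 6.4]
gripper_width: 0.501
grip_force: 61.5
time_s: 10.9
eef_pos: [0.6259, 0.0602, 0.0609]
tcp_rot: [-0.003, 0.738, 0.675, -0.003]
wrist_force: [-0.8, -0.2, -1.4]
gripper_width: 0.5
grip_force: 61.8
t 10.9 p [625.9  60.2  60.9] phi -5.1 tilt [-0.008  0.    -1.   ] F [-0.8 -0.2 -1.4] w 0.50 g 62 q7 0.29
shift cm [-0.13  0.64  2.28] len 2.4 turn -0.000
```

```bash
python3 -m crank '[[[-0.05,0.3,1.1,0,0,0,0],[0,0.3,1.0,0,0,0,0],[0,0,0,0,0,0,0],[0,0.2,0,0,0,0,0],[0,0.2,0,0,0,0,0],[0,0,0,0,0,0,0]]]'
python3 -m crank '[[[0,0.1,0.2,0,0,0,0],[0,0.1,0.2,0,0,0,0],[0,0,0,0,0,0,0]]]'
```

```text
time_s: 11.5
eef_pos: [0.6351, 0.0581, 0.043]
tcp_rot: [-0.004, 0.738, 0.675, -0.003]
wrist_force: [-9.2, 0.1, 0.6]
gripper_width: 0.499
grip_force: 62.2
time_s: 11.8
eef_pos: [0.6352, 0.0583, 0.0389]
tcp_rot: [-0.005, 0.738, 0.675, -0.004]
wrist_force: [-13.2, 0.2, 3.7]
gripper_width: 0.494
grip_force: 62.6
```

```bash
python3 -m crank '[[[0,0,0.1,0,0,0,0],[0,0,0,0,0,0,0],[0,0,0,0,0,0,0.4],[0,0,0,0,0,0,0.6],[0,0,0,0,0,0,0.8],[0,0,0,0,0,0,0.9],[0,0,-3,0,0,0,1],[0,0,-4,0,0,0,1],[0,0,-2,0,0,0,1],[0,0,0,0,0,0,1]]]'
python3 go.py 452.5 -180.5 120 -5
python3 - <<'E'
from fit import *
p,d,c=cam("top"); X,C,_=cloud(p,d,c); print(rects(X,.05,.062,(.57,.75,-.1,.25)))
E
python3 seeb.py
```

```text
time_s: 12.8
eef_pos: [0.6454, 0.0571, 0.1328]
tcp_rot: [0.003, 0.738, 0.675, 0.004]
wrist_force: [0.5, 0.1, -0.5]
gripper_width: 1.0
grip_force: 0.0
t 12.8 p [645.4  57.1 132.8] phi -5.2 tilt [ 0.01  0.   -1.  ] F [ 0.5  0.1 -0.5] w 1.00 g 0 q7 0.24
shift cm [-25.4  -17.09   1.09] len 30.6 turn -0.003
[(347, 636.4, 85.7, 113.6, 48.6, 84.5, np.float64(55.7))]
top
 (258, 358.7, -261.1, 56.2, 45.7, 44.0, np.float64(43.6))
 (228, 453.0, -181.1, 54.8, 46.3, 85.0, np.float64(43.9))
 (232, 470.1, -299.8, 48.1, 54.8, 26.3, np.float64(43.7))
side
 (321, 358.5, -260.5, 54.6, 43.6, 43.7, np.float64(42.6))
 (252, 452.1, -180.4, 54.7, 44.2, 84.3, np.float64(42.4))
 (321, 469.4, -298.8, 46.2, 54.0, 25.5, np.float64(42.5))
```

```bash
python3 -m crank '[[[-3.4,-2.8,0,0,0,0,1],[-3.4,-2.8,0,0,0,0,1],[-3.4,-2.8,0,0,0,0,1],[-3.6,-2.4,0,0,0,0,1],[-3.8,-2.2,0,0,0,0,1],[-3.8,-2.0,0,0,0,0,1],[-4,-1.8,1,0,0,0,1],[0,0,0,0,0,0,1],[0,0,0,0,0,0,1]]]'
python3 go.py 452.5 -180.6 23 -5
```

```text
time_s: 13.85
eef_pos: [0.4501, -0.1812, 0.1175]
tcp_rot: [-0.001, 0.739, 0.673, -0.001]
wrist_force: [0.6, 1.9, 1.1]
gripper_width: 1.002
grip_force: 0.0
t 13.8 p [ 450.1 -181.2  117.5] phi -5.4 tilt [-0.002  0.    -1.   ] F [0.6 1.9 1.1] w 1.00 g 0 q7 0.78
shift cm [0.08 0.25 9.45] len 9.4 turn -0.006
```

```bash
python3 -m crank '[[[0.1,0.25,4,0,0,0,1],[0,0,4,0,0,0,1],[0,0,1.4,0,0,0,1],[0,0,0,0,0,0,1],[0,0,0,0,0,0,0.3],[0,0,0,0,0,0,0],[0,0,0,0,0,0,0],[0,0,0,0,0,0,0],[0,0,0,0,0,0,0]]]'
python3 -m crank '[[[0,0,-2,0,0,0,0],[0,0,-4,0,0,0,0],[0,0,-4,0,0,0,0],[3.6,1.4,0,0,0,0,0],[3.6,1.8,0,0,0,0,0],[3.2,2.6,0,0,0,0,0],[3.2,3.0,0,0,0,0,0],[3.1,3.3,0,0,0,0,0],[3,3.3,0,0,0,0,0],[0,0,3,0,0,0,0],[0,0,3,0,0,0,0],[0,0,0,0,0,0,0]]]'
python3 go.py 627 1.5 38 -5.1
```

```text
time_s: 14.75
eef_pos: [0.4545, -0.1793, 0.0256]
tcp_rot: [0.001, 0.738, 0.675, 0.001]
wrist_force: [-1.4, 0.4, 4.6]
gripper_width: 0.5
grip_force: 61.4
time_s: 15.95
eef_pos: [0.6269, -0.0006, 0.065]
tcp_rot: [0.003, 0.739, 0.674, 0.0]
wrist_force: [1.2, -2.3, 0.6]
gripper_width: 0.5
grip_force: 79.4
t 15.9 p [ 6.269e+02 -6.000e-01  6.500e+01] phi -5.3 tilt [ 0.005 -0.005 -1.   ] F [ 1.2 -2.3  0.6] w 0.50 g 79 q7 0.40
shift cm [ 0.22 -0.02  2.7 ] len 2.7 turn -0.003
```

```bash
python3 -m crank '[[[0,-0.1,0,0,0,0,0],[0,0,0,0,0,0,0]]]'
python3 - <<'E'
from h import *
p,d,c=cam("side"); save("s2",cv2.resize(p[120:320,230:470],None,fx=3,fy=3))
E
```

```text
time_s: 16.15
eef_pos: [0.6243, 0.0025, 0.0652]
tcp_rot: [0.001, 0.738, 0.674, 0.0]
wrist_force: [0.5, -3.4, 0.3]
gripper_width: 0.498
grip_force: 79.3
```

View pics/s2.png

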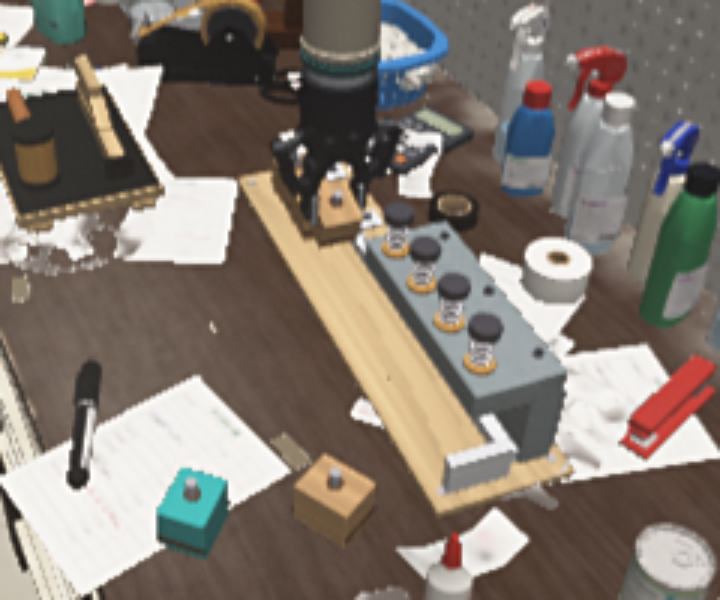

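The side picture shows the third block in the gripper at crop (row,col) (205,335), just outside the bridge entry. It is bearing lightly on its neighbour, so I back off a few mm.

```bash
python3 -m crank '[[[-0.5,0,0,0,0,0,0],[0,0,0,0,0,0,0],[0,0,0,0,0,0,0]]]'; python3 go.py 627 1.5 38 -5.1;  python3 - <<'E'
from fit import *
p,d,c=cam("top"); X,C,_=cloud(p,d,c); print(rects(X,.05,.0595,(.57,.75,-.1,.25)))
print(rects(X,.078,.092,(.57,.75,-.1,.1)))
E
```

```text
time_s: 16.5
eef_pos: [0.6228, -0.0012, 0.0639]
tcp_rot: [-0.001, 0.738, 0.675, -0.0]
wrist_force: [-0.2, 0.4, -1.8]
gripper_width: 0.5
grip_force: 79.2
t 16.5 p [622.8  -1.2  63.9] phi -5.1 tilt [-0.002  0.001 -1.   ] F [-0.2  0.4 -1.8] w 0.50 g 79 q7 0.41
shift cm [0.31 0.4  2.59] len 2.6 turn -0.001
[(289, 637.0, 86.1, 113.9, 49.4, 84.0, np.float64(55.4))]
[(95, 612.6, -17.7, 31.0, 62.6, 69.8, np.float64(83.8))]
```

```bash
python3 -m crank '[[[0.1,0.2,1.2,0,0,0,0],[0,0.2,1.2,0,0,0,0],[0,0,0,0,0,0,0],[0,0.2,0,0,0,0,0],[0,0.2,0,0,0,0,0],[0,0,0,0,0,0,0]]]'
python3 -m crank '[[[0,0.1,0.1,0,0,0,0],[0,0.1,0.1,0,0,0,0],[0,0,0,0,0,0,0]]]'
```

```text
time_s: 17.15
eef_pos: [0.6299, -0.0013, 0.0393]
tcp_rot: [-0.002, 0.738, 0.675, -0.001]
wrist_force: [-4.1, 0.3, -0.7]
gripper_width: 0.497
grip_force: 79.4
time_s: 17.45
eef_pos: [0.63, -0.0013, 0.0389]
tcp_rot: [-0.003, 0.738, 0.675, -0.002]
wrist_force: [-12.0, 2.0, 13.4]
gripper_width: 0.5
grip_force: 81.1
```

```bash
python3 -m crank '[[[0,0,0,0,0,0,0.4],[0,0,0,0,0,0,0.6],[0,0,0,0,0,0,0.8],[0,0,0,0,0,0,0.9],[0,0,-3,0,0,0,1],[0,0,-4,0,0,0,1],[0,0,-3,0,0,0,1],[-1,-4,0,0,0,0,1],[-2,-4,0,0,0,0,1],[-3,-3,0,0,0,0,1],[-4,-2,0,0,0,0,1],[-4,-1,0,0,0,-0.1,1]]]'
python3 go.py 469.7 -299.4 125 26.5
python3 - <<'E'
from fit import *
p,d,c=cam("top"); X,C,_=cloud(p,d,c); print(rects(X,.05,.0595,(.57,.75,-.1,.25)))
E
python3 seeb.py
```

```text
time_s: 18.65
eef_pos: [0.48, -0.1293, 0.1385]
tcp_rot: [-0.0, 0.702, 0.712, -0.0]
wrist_force: [1.2, -1.1, -0.4]
gripper_width: 1.0
grip_force: 0.0
t 18.6 p [ 480.  -129.3  138.5] phi 0.7 tilt [-0. -0. -1.] F [ 1.2 -1.1 -0.4] w 1.00 g 0 q7 0.74
shift cm [-17.    -1.25   1.35] len 17.1 turn -0.450
[(446, 634.4, 60.2, 165.1, 49.5, 85.6, np.float64(55.3))]
top
 (255, 358.3, -261.0, 54.5, 45.4, 43.0, np.float64(43.8))
 (226, 469.6, -300.1, 47.0, 54.6, 26.8, np.float64(43.9))
side
 (320, 358.3, -260.9, 54.5, 43.6, 42.9, np.float64(42.5))
 (326, 468.9, -298.6, 45.6, 54.8, 27.1, np.float64(42.3))
```

```bash
python3 -m crank '[[[-4.2,-0.3,0.5,0,0,0,1],[-4.2,-0.3,0.5,0,0,0,1],[-4.2,-0.3,0.5,0,0,0,1],[-4.2,-0.3,0,0,0,0,1],[0,0,0,0,0,-0.15,1],[0,0,0,0,0,-0.15,1],[0,0,0,0,0,-0.15,1],[0,0,0,0,0,0,1]]]'
python3 go.py 469.5 -299.4 23 26.8
```

```text
time_s: 19.6
eef_pos: [0.4725, -0.2962, 0.1232]
tcp_rot: [0.0, 0.527, 0.85, 0.001]
wrist_force: [-0.2, 0.1, 0.3]
gripper_width: 1.003
grip_force: 0.0
t 19.6 p [ 472.5 -296.2  123.2] phi 26.4 tilt [ 0.001  0.    -1.   ] F [-0.2  0.1  0.3] w 1.00 g 0 q7 1.32
shift cm [-0.15 -0.42 10.02] len 10.0 turn -0.006
```

```bash
python3 -m crank '[[[-0.15,-0.4,4,0,0,0,1],[0,0,4,0,0,0,1],[0,0,1.9,0,0,0,1],[0,0,0,0,0,0,1],[0,0,0,0,0,0,0.3],[0,0,0,0,0,0,0],[0,0,0,0,0,0,0],[0,0,0,0,0,0,0],[0,0,0,0,0,0,0]]]'
python3 -m crank '[[[0,0,-2,0,0,0,0],[0,0,-4,0,0,0,0],[0,0,-4,0,0,0,0],[0,0,0,0,0,0.139,0],[0,0,0,0,0,0.139,0],[0,0,0,0,0,0.139,0],[0,0,0,0,0,0.139,0],[4,0,0,0,0,0,0],[4,0,0,0,0,0,0],[4,0,0,0,0,0,0],[4,0,0,0,0,0,0],[0,0,0,0,0,0,0]]]'
python3 go.py 621.5 -59 70 -5.1
```

```text
time_s: 20.5
eef_pos: [0.4696, -0.3006, 0.026]
tcp_rot: [0.002, 0.527, 0.85, 0.0]
wrist_force: [-0.1, -0.5, 4.7]
gripper_width: 0.496
grip_force: 62.3
time_s: 21.7
eef_pos: [0.4841, -0.1328, 0.1242]
tcp_rot: [-0.003, 0.737, 0.676, 0.002]
wrist_force: [-0.4, 0.2, -1.0]
gripper_width: 0.498
grip_force: 61.6
t 21.7 p [ 484.1 -132.8  124.2] phi -5.0 tilt [-0.001  0.006 -1.   ] F [-0.4  0.2 -1. ] w 0.50 g 62 q7 0.70
shift cm [ 8.51 13.06  5.44] len 16.5 turn 0.002
```

```bash
python3 -m crank '[[[1.7,2.5,0,0,0,0,0],[1.7,2.5,0,0,0,0,0],[1.6,2.6,0,0,0,0,0],[1.6,2.6,1.4,0,0,0,0],[1.5,2.4,2,0,0,0,0],[0,0,2,0,0,0,0],[0,0,0.4,0,0,0,0],[0,0,0.4,0,0,0,0],[0,0,0,0,0,0,0]]]'
python3 go.py 621.5 -59 60 -5.1
```

```text
time_s: 22.6
eef_pos: [0.618, -0.0722, 0.0628]
tcp_rot: [0.001, 0.74, 0.672, 0.001]
wrist_force: [0.6, 0.1, -2.3]
gripper_width: 0.499
grip_force: 94.2
t 22.6 p [618.  -72.2  62.8] phi -5.5 tilt [ 0.002  0.    -1.   ] F [ 0.6  0.1 -2.3] w 0.50 g 94 q7 0.52
shift cm [1.34 0.22 0.29] len 1.4 turn -0.007
```

Run:
```python
from fit import *
p,d,c=cam("top"); X,C,_=cloud(p,d,c); print(rects(X,.05,.0595,(.57,.75,-.1,.25)))
save("t3",cv2.resize(p[110:260,230:450],None,fx=3.4,fy=3.4))
p,d,c=cam("side"); X,C,_=cloud(p,d,c); print(rects(X,.05,.0595,(.57,.75,-.1,.25)))
```

```text
[(446, 633.5, 60.6, 165.6, 49.2, 84.3, np.float64(55.4))]
[(97, 637.4, 113.7, 56.3, 42.1, 88.9, np.float64(54.6))]
```

View pics/t3.png

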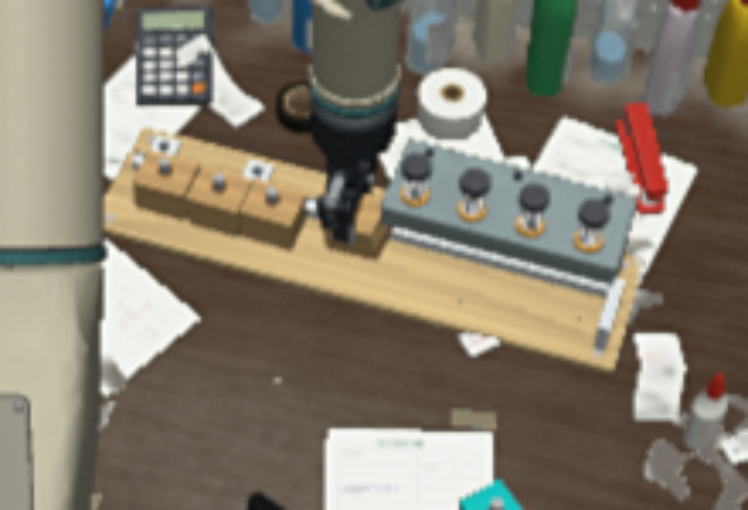

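The three blocks stand in a row along the fence at crop (row,col) (165,165), (183,218), (197,270). The fourth is held at the bridge entry (215,360) with clearance, so I move it up to the row and place it.

```bash
python3 -m crank '[[[0.7,0,0,0,0,0,0],[0.7,0,0,0,0,0,0],[0,0,0,0,0,0,0],[0,0,0,0,0,0,0]]]'
python3 -m crank '[[[0.4,0,0,0,0,0,0],[0.4,0,0,0,0,0,0],[0,0,0,0,0,0,0]]]'
python3 go.py 621.5 -53 60 -5.1
```

```text
time_s: 23.1
eef_pos: [0.6183, -0.0575, 0.0624]
tcp_rot: [0.0, 0.74, 0.673, 0.0]
wrist_force: [-0.1, 0.5, -1.3]
gripper_width: 0.499
grip_force: 94.2
time_s: 23.4
eef_pos: [0.6189, -0.0492, 0.0622]
tcp_rot: [-0.0, 0.74, 0.673, 0.0]
wrist_force: [0.7, 0.3, -1.9]
gripper_width: 0.501
grip_force: 94.2
t 23.4 p [618.9 -49.2  62.2] phi -5.4 tilt [-0.     0.001 -1.   ] F [ 0.7  0.3 -1.9] w 0.50 g 94 q7 0.49
shift cm [-0.36  0.29  0.22] len 0.5 turn -0.006
```

```bash
python3 -m crank '[[[-0.4,0.2,0.8,0,0,0.0,0],[0,0.2,0.8,0,0,0,0],[0,0,0.5,0,0,0,0],[0,0,0,0,0,0,0],[0,0.2,0,0,0,0,0],[0,0,0,0,0,0,0]]]'
python3 -m crank '[[[0,0.1,0.1,0,0,0,0],[0,0.1,0.1,0,0,0,0],[0,0,0,0,0,0,0]]]'
```

```text
time_s: 24.0
eef_pos: [0.6221, -0.0565, 0.0413]
tcp_rot: [-0.001, 0.741, 0.672, -0.002]
wrist_force: [-7.3, -0.8, 7.5]
gripper_width: 0.496
grip_force: 79.3
time_s: 24.3
eef_pos: [0.6233, -0.0583, 0.0405]
tcp_rot: [-0.001, 0.741, 0.672, -0.003]
wrist_force: [-9.5, -3.7, 17.7]
gripper_width: 0.5
grip_force: 68.1
```

```bash
python3 - <<'E'
from fit import *
for n in ("side","top"):
    p,d,c=cam(n); save("s4"+n,cv2.resize(p[150:260,290:400] if n=="side" else p[140:200,260:380],None,fx=6,fy=6,interpolation=cv2.INTER_CUBIC))
E
cd pics; python3 -c "
import cv2,numpy as np
a=cv2.imread('s4side.png');b=cv2.imread('s4top.png');b=cv2.resize(b,(660,330));a=cv2.resize(a,(400,400));c=np.zeros((560,780,3),np.uint8)
c[:330,:660]=b;c[330:560,:400]=cv2.resize(a,(400,230));cv2.imwrite('x.png',a);cv2.imwrite('j.png',np.vstack([cv2.resize(b,(560,280)),cv2.resize(a[:,:],(560,310))]))"
```

```text
(no output)
```

View pics/j.png

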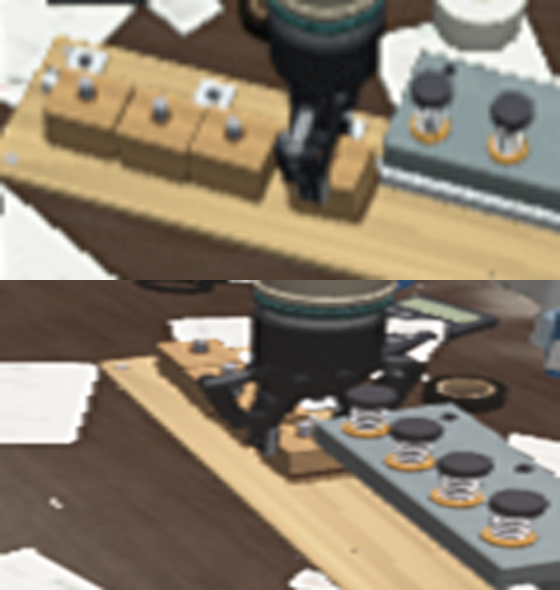

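The fourth block is on the bed, in line with the row and separated by a small gap. Its grip is off-centre by about 10 mm. I release it.

```bash
python3 -m crank '[[[0,0,0,0,0,0,0.4],[0,0,0,0,0,0,0.6],[0,0,0,0,0,0,0.8],[0,0,0,0,0,0,0.9],[0,0,-3,0,0,0,1],[0,0,-4,0,0,0,1],[0,-3,-4,0,0,0,1],[3,-3,0,0,0,0,1],[4,-2,0,0,0,0,1],[4,-2,0,0,0,0,1],[4,-2,0,0,0,0,1],[4,-2,0,0,0,0,1]]]'
python3 go.py 471 346 150 -5.1
python3 - <<'E'
from fit import *
for n in ("top","side"):
    p,d,c=cam(n); X,C,_=cloud(p,d,c); print(rects(X,.05,.0595,(.57,.75,-.12,.25))); 
    print(rects(X,.09,.112,(.25,.65,.1,.5)),rects(X,.052,.062,(.44,.52,.1,.5)))
E
```

```text
time_s: 25.6
eef_pos: [0.505, 0.1495, 0.1493]
tcp_rot: [0.0, 0.74, 0.672, 0.0]
wrist_force: [0.7, 0.8, 0.4]
gripper_width: 1.001
grip_force: 0.0
t 25.6 p [505.  149.5 149.3] phi -5.5 tilt [ 0.001  0.    -1.   ] F [0.7 0.8 0.4] w 1.00 g 0 q7 0.14
shift cm [19.24 -5.27 -0.06] len 19.9 turn -0.007
[(146, 624.5, -71.9, 53.4, 47.6, 81.5, np.float64(55.2)), (441, 635.2, 60.7, 168.4, 48.7, 84.0, np.float64(55.3))]
[] [(124, 467.3, 244.7, 74.8, 31.3, 79.3, np.float64(57.1))]
[(99, 612.8, -68.7, 55.8, 27.2, 80.1, np.float64(54.5)), (361, 634.1, 62.9, 168.2, 44.7, 84.8, np.float64(54.4))]
[(117, 371.4, 244.8, 48.1, 44.8, 39.7, np.float64(100.9)), (27, 465.7, 320.8, 25.0, 14.7, 87.5, np.float64(96.9))] [(26, 458.3, 217.6, 14.4, 28.8, 86.5, np.float64(56.2)), (42, 461.4, 264.5, 46.2, 16.6, 87.0, np.float64(56.8))]
```

```bash
python3 -m crank '[[[3.9,-1,0,0,0,0,1],[3.9,-1,0,0,0,0,1],[3.9,-1,0,0,0,0,1],[3.9,-1,0,0,0,0,1],[3.8,-1,0,0,0,0,1],[0,0,0,0,0,0,1],[0,0,0,0,0,0,1]]]'
python3 go.py 472 348 68 -5.5
python3 - <<'E'
from fit import *
p,d,c=cam("wrist"); X,C,_=cloud(p,d,c); print(rects(X,.09,.112,(.42,.52,.2,.45)),rects(X,.052,.062,(.42,.52,.1,.5)))
E
```

```text
time_s: 26.4
eef_pos: [0.4741, 0.3463, 0.1489]
tcp_rot: [0.0, 0.739, 0.673, 0.0]
wrist_force: [0.3, -1.0, 0.8]
gripper_width: 1.002
grip_force: 0.0
t 26.4 p [474.1 346.3 148.9] phi -5.3 tilt [ 0. -0. -1.] F [ 0.3 -1.   0.8] w 1.00 g 0 q7 -0.21
shift cm [ 0.15 -0.23  8.09] len 8.1 turn 0.003
[(2428, 470.2, 351.5, 78.7, 18.0, 85.4, np.float64(101.1))] [(1201, 461.9, 247.7, 71.2, 31.7, 85.9, np.float64(58.0)), (569, 473.7, 397.9, 24.7, 17.8, 84.4, np.float64(58.0))]
```

```bash
python3 -m crank '[[[0.48,-0.4,2,0,0,-0.01,1],[0,0,3,0,0,0,1],[0,0,3.1,0,0,0,1],[0,0,0,0,0,0,1],[0,0,0,0,0,0,0.5],[0,0,0,0,0,0,0.2],[0,0,0,0,0,0,0],[0,0,0,0,0,0,0],[0,0,0,0,0,0,0],[0,0,0,0,0,0,0]]]'
python3 go.py 656 285 130 -5.1
python3 -m crank '[[[0,0,-2,0,0,0,0],[0,0,-4,0,0,0,0],[0,0,0,0,0,0,0]]]'
python3 go.py 656 285 130 -5.1
```

```text
time_s: 27.45
eef_pos: [0.4712, 0.351, 0.0693]
tcp_rot: [-0.0, 0.737, 0.676, 0.001]
wrist_force: [-0.8, 0.5, 6.2]
gripper_width: 0.205
grip_force: 59.5
t 27.4 p [471.2 351.   69.3] phi -4.9 tilt [ 0.001  0.001 -1.   ] F [-0.8  0.5  6.2] w 0.20 g 59 q7 -0.14
shift cm [-4.98 18.99 -6.06] len 20.5 turn 0.003
time_s: 27.75
eef_pos: [0.4735, 0.3517, 0.1324]
tcp_rot: [0.001, 0.737, 0.676, 0.004]
wrist_force: [0.4, -0.4, -0.7]
gripper_width: 0.2
grip_force: 58.9
t 27.8 p [473.5 351.7 132.4] phi -4.9 tilt [ 0.007  0.004 -1.   ] F [ 0.4 -0.4 -0.7] w 0.20 g 59 q7 -0.20
shift cm [-5.07 18.75  0.33] len 19.4 turn 0.003
```

```bash
python3 -m crank '[[[-0.5,3.73,0,0,0,0.003,0],[-0.5,3.73,0,0,0,0,0],[-0.5,3.73,0,0,0,0,0],[-0.5,3.73,0,0,0,0,0],[-0.5,3.7,0,0,0,0,0],[0,0,3,0,0,0,0],[0,0,3,0,0,0,0],[0,0,0,0,0,0,0],[0,0,0,0,0,0,0]]]'
python3 go.py 657 310 52 -5.1
python3 - <<'E'
from fit import *
for n in ("top","side"):
    p,d,c=cam(n); X,C,_=cloud(p,d,c); print(rects(X,.05,.0595,(.57,.75,-.12,.18)),rects(X,.064,.085,(.57,.75,.1,.45)));save("p5"+n,p)
E
```

```text
time_s: 28.65
eef_pos: [0.6532, 0.3092, 0.0675]
tcp_rot: [-0.0, 0.738, 0.675, -0.001]
wrist_force: [0.6, 0.9, -0.7]
gripper_width: 0.202
grip_force: 59.1
t 28.6 p [653.2 309.2  67.5] phi -5.1 tilt [-0.002 -0.001 -1.   ] F [ 0.6  0.9 -0.7] w 0.20 g 59 q7 -0.10
shift cm [0.11 0.37 1.55] len 1.6 turn 0.000
[(153, 622.8, -71.7, 55.7, 47.4, 78.4, np.float64(55.4)), (448, 635.0, 61.6, 166.7, 47.8, 84.9, np.float64(55.5)), (28, 642.8, 172.9, 33.7, 13.3, 0.9, np.float64(54.2))] [(96, 646.5, 273.1, 25.2, 70.8, 7.4, np.float64(74.2)), (83, 689.7, 415.6, 19.0, 87.6, 50.3, np.float64(76.5)), (66, 681.1, 397.8, 11.7, 57.8, 56.2, np.float64(73.2))]
[(100, 612.7, -69.5, 56.4, 27.6, 78.2, np.float64(54.6)), (346, 633.6, 60.1, 164.8, 45.1, 84.9, np.float64(54.4)), (25, 639.8, 173.2, 29.5, 9.3, 6.8, np.float64(54.9))] [(45, 648.1, 265.0, 36.5, 16.5, 84.6, np.float64(73.9))]
```

View pics/p5top.png

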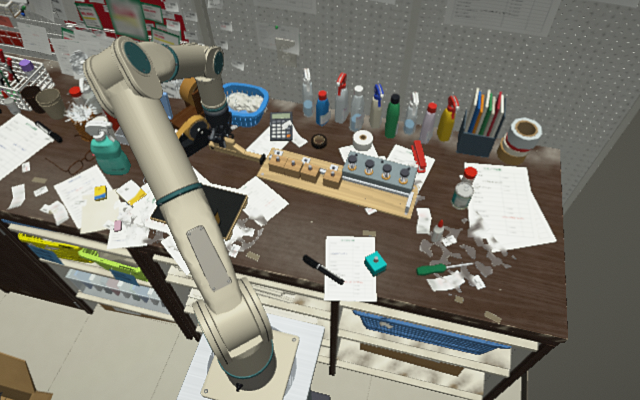

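The picture shows the stick's nose in line with the tail of the row, around (160,262), with all four blocks on the fence. I lower the stick and feed the row in.

```bash
python3 -m crank '[[[0,0.35,1.5,0,0,0,0],[0,0,0,0,0,0,0],[-1,0,0,0,0,0,0],[-1.5,0,0,0,0,0,0],[-1.5,0,0,0,0,0,0],[-1.5,0,0,0,0,0,0],[0,0,0,0,0,0,0]]]'
python3 go.py 632.3 34.3 52 -5.1
python3 -m crank '[[[-1.5,0,0,0,0,0,0],[-1.5,0,0,0,0,0,0],[-1.5,0,0,0,0,0,0],[-1.5,0,0,0,0,0,0],[-1.5,0,0,0,0,0,0],[-1.5,0,0,0,0,0,0],[0,0,0,0,0,0,0]]]'
python3 go.py 632.3 34.3 52 -5.1
python3 - <<'E'
from fit import *
for n in ("top","side"):
    p,d,c=cam(n); X,C,_=cloud(p,d,c); print(rects(X,.05,.0595,(.57,.75,-.12,.12)))
E
```

```text
time_s: 29.45
eef_pos: [0.6529, 0.2496, 0.054]
tcp_rot: [0.001, 0.739, 0.673, -0.001]
wrist_force: [1.2, 0.4, -1.3]
gripper_width: 0.202
grip_force: 59.2
t 29.4 p [652.9 249.6  54. ] phi -5.4 tilt [ 0.    -0.002 -1.   ] F [ 1.2  0.4 -1.3] w 0.20 g 59 q7 0.00
shift cm [-21.62  -0.04   0.25] len 21.6 turn -0.004
time_s: 30.15
eef_pos: [0.6447, 0.162, 0.0539]
tcp_rot: [0.001, 0.739, 0.674, -0.0]
wrist_force: [-0.2, -0.7, -1.8]
gripper_width: 0.203
grip_force: 59.2
t 30.1 p [644.7 162.   53.9] phi -5.2 tilt [ 0.001 -0.001 -1.   ] F [-0.2 -0.7 -1.8] w 0.20 g 59 q7 0.15
shift cm [-12.83  -0.07   0.21] len 12.8 turn -0.002
[(385, 624.6, -49.3, 141.2, 50.4, 86.5, np.float64(55.4))]
[(287, 623.1, -48.4, 145.2, 43.2, 84.4, np.float64(54.6)), (27, 638.4, 109.9, 18.0, 16.5, 86.8, np.float64(54.9))]
```

```bash
python3 -m crank '[[[-1.5,0,0,0,0,0,0],[-1.5,0,0,0,0,0,0],[-1.5,0,0,0,0,0,0],[-1.5,0,0,0,0,0,0],[-1.5,0,0,0,0,0,0],[-1.5,0,0,0,0,0,0],[-1.2,0,0,0,0,0,0],[-0.8,0,0,0,0,0,0],[0,0,0,0,0,0,0]]]'
python3 go.py 632.3 34.3 52 -5.1
python3 - <<'E'
from fit import *
for n in ("top","side"):
    p,d,c=cam(n); X,C,_=cloud(p,d,c); print(rects(X,.05,.0595,(.57,.75,-.4,.05)))
    save("p6"+n,cv2.resize(p[130:230,320:440] if n=="top" else p[150:310,300:440],None,fx=4,fy=4))
E
```

```text
time_s: 31.15
eef_pos: [0.6345, 0.0519, 0.0534]
tcp_rot: [0.001, 0.739, 0.674, -0.001]
wrist_force: [-0.4, -0.5, -1.1]
gripper_width: 0.202
grip_force: 59.2
t 31.1 p [634.5  51.9  53.4] phi -5.2 tilt [-0.    -0.002 -1.   ] F [-0.4 -0.5 -1.1] w 0.20 g 59 q7 0.33
shift cm [-1.77 -0.06  0.14] len 1.8 turn -0.003
[(498, 604.2, -196.7, 216.9, 42.9, 81.8, np.float64(55.4)), (34, 631.5, 0.3, 37.1, 22.4, 85.3, np.float64(54.6))]
[(517, 600.0, -196.4, 42.3, 215.3, 0.8, np.float64(54.5)), (36, 628.4, 1.7, 25.3, 18.8, 77.7, np.float64(54.8)), (45, 646.2, -319.3, 20.9, 40.6, 45.1, np.float64(54.5))]
```

```bash
python3 -m crank '[[[-0.7,0,0,0,0,0,0],[-0.6,0,0,0,0,0,0],[-0.2,0,0,0,0,0,0],[-0.2,0,0,0,0,0,0],[0,0,0,0,0,0,0]]]'
python3 -m crank '[[[-0.1,0,0,0,0,0,0],[-0.1,0,0,0,0,0,0],[0,0,0,0,0,0,0]]]'
python3 -m crank '[[[-0.1,0,0,0,0,0,0],[-0.1,0,0,0,0,0,0],[0,0,0,0,0,0,0]]]'
python3 go.py 632.3 34.3 52 -5.1
python3 - <<'E'
from fit import *
for n in ("top","side"):
    p,d,c=cam(n); X,C,_=cloud(p,d,c); print(rects(X,.05,.0595,(.57,.75,-.4,.05)))
    save("p7"+n,cv2.resize(p[130:230,320:440] if n=="top" else p[150:310,300:440],None,fx=4,fy=4))
E
```

```text
time_s: 31.75
eef_pos: [0.6334, 0.0391, 0.0534]
tcp_rot: [-0.0, 0.738, 0.675, 0.0]
wrist_force: [1.1, 4.3, -0.9]
gripper_width: 0.2
grip_force: 59.4
time_s: 32.05
eef_pos: [0.6332, 0.0371, 0.0534]
tcp_rot: [-0.0, 0.738, 0.675, 0.0]
wrist_force: [0.2, 4.4, -0.7]
gripper_width: 0.203
grip_force: 59.4
time_s: 32.35
eef_pos: [0.633, 0.0354, 0.0534]
tcp_rot: [-0.001, 0.738, 0.675, 0.001]
wrist_force: [0.6, 5.6, 0.3]
gripper_width: 0.202
grip_force: 59.6
t 32.4 p [633.   35.4  53.4] phi -5.0 tilt [ 0.     0.002 -1.   ] F [0.6 5.6 0.3] w 0.20 g 60 q7 0.36
shift cm [-0.12 -0.06  0.14] len 0.2 turn 0.001
[(509, 609.9, -219.5, 226.7, 51.9, 83.5, np.float64(55.2)), (40, 629.9, -5.6, 21.6, 52.4, 6.2, np.float64(54.8))]
[(573, 608.2, -218.5, 225.2, 50.9, 83.3, np.float64(54.6)), (36, 627.7, -12.3, 35.2, 18.6, 83.9, np.float64(54.4)), (39, 645.5, -319.5, 19.7, 40.6, 43.0, np.float64(54.8))]
```

View pics/p7side.png

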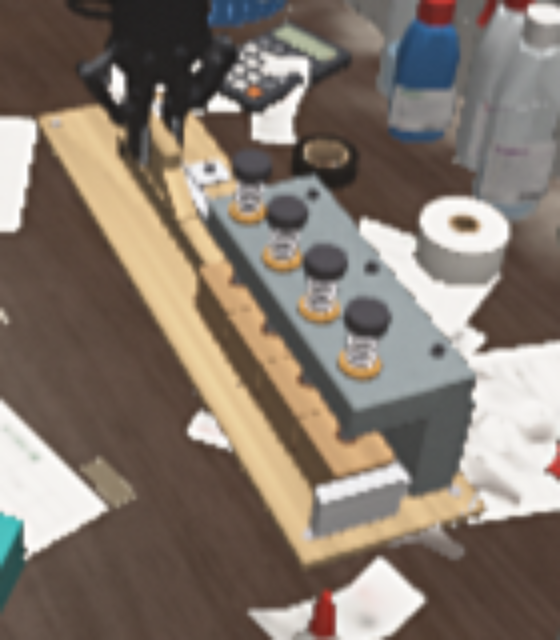

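The row is under the bridge with its far end at the stop (crop row,col 455,385). I press a bit more to make sure it is tight.

```bash
python3 -m crank '[[[-0.2,0,0,0,0,0,0],[-0.2,0,0,0,0,0,0],[0,0,0,0,0,0,0],[0,0,0,0,0,0,0]]]'
python3 -m crank '[[[-0.2,0,0,0,0,0,0],[-0.2,0,0,0,0,0,0],[0,0,0,0,0,0,0]]]'
python3 - <<'E'
from fit import *
XJ=np.array([.996,-.0888]);YJ=np.array([.0888,.996]);O=np.array([.6418,-.107])
for n in ("top","side"):
    p,d,c=cam(n); X,C,px=cloud(p,d,c)
    J=np.c_[(X[:,:2]-O)@XJ,(X[:,:2]-O)@YJ,X[:,2]]
    m=(J[:,2]>.05)&(J[:,2]<.06)&(J[:,0]>-.07)&(J[:,0]<-.005)&(J[:,1]>-.214)&(J[:,1]<.02)
    for a in range(-216,20,27):
        q=J[m&(J[:,1]>a/1000)&(J[:,1]<(a+27)/1000)]
        if len(q)>5: print(n,a,len(q),"xmin %.1f"%(np.percentile(q[:,0],3)*1000),end="; ")
    print("ymax %.1f"%(np.sort(J[m&(J[:,1]<.01)][:,1])[-3]*1000))
    # pins
    for t in (-189,-135,-81,-27):
        q=J[(J[:,2]>.062)&(J[:,2]<.08)&(abs(J[:,1]*1000-t)<25)&(abs(J[:,0]+.022)<.02)]
        if len(q): print("pin",t,len(q),np.round(np.median(q,0)*1000,1))
E
```

```text
time_s: 32.85
eef_pos: [0.6329, 0.0354, 0.0537]
tcp_rot: [-0.002, 0.737, 0.676, 0.002]
wrist_force: [0.0, 12.3, 2.2]
gripper_width: 0.203
grip_force: 60.0
time_s: 33.15
eef_pos: [0.6329, 0.0353, 0.054]
tcp_rot: [-0.004, 0.736, 0.677, 0.004]
wrist_force: [0.4, 18.3, 6.3]
gripper_width: 0.204
grip_force: 60.4
top -216 62 xmin -43.6; top -189 63 xmin -44.6; top -162 65 xmin -44.8; top -135 65 xmin -44.9; top -108 66 xmin -45.1; top -81 62 xmin -46.2; top -54 63 xmin -44.9; top -27 59 xmin -44.7; ymax -1.6
pin -189 7 [ -24.5 -188.2   67.7]
pin -135 8 [ -24.1 -138.7   63.8]
pin -81 8 [-26.5 -82.2  64.5]
pin -27 8 [-26.1 -29.   66.2]
side -216 125 xmin -43.8; side -189 72 xmin -44.5; side -162 71 xmin -44.6; side -135 59 xmin -45.1; side -108 64 xmin -45.3; side -81 55 xmin -46.0; side -54 59 xmin -45.5; side -27 44 xmin -45.9; ymax -1.6
pin -135 3 [ -28.5 -135.1   63.3]
pin -81 2 [-28.2 -81.8  65.1]
pin -27 1 [-28.4 -26.   65.6]
```

Seated: it stalls at 18 N, all faces are in line, and the tail is at about y = -1.6 mm of the jig. I take the stick back.

```bash
python3 -m crank '[[[0.8,0,0,0,0,0,0],[2,0,0,0,0,0,0],[4,0,0,0,0,0,0],[2,0,-4,0,0,0,0],[2,0,-4,0,0,0,0],[3.2,-3.15,0,0,0,0,0],[3.2,-3.15,0,0,0,0,0],[3.2,-3.15,0,0,0,0,0],[3.2,-3.15,0,0,0,0,0],[3.2,-3.15,0,0,0,0,0],[3,-3,0,0,0,0,0],[0,0,0,0,0,0,0]]]'
python3 go.py 471 351 75 -4.9
```

```text
time_s: 34.45
eef_pos: [0.4666, 0.3448, 0.1322]
tcp_rot: [-0.002, 0.735, 0.678, -0.001]
wrist_force: [0.7, 0.6, -2.0]
gripper_width: 0.2
grip_force: 59.3
t 34.5 p [466.6 344.8 132.2] phi -4.6 tilt [-0.004  0.001 -1.   ] F [ 0.7  0.6 -2. ] w 0.20 g 59 q7 -0.19
shift cm [0.65 0.41 5.72] len 5.8 turn 0.006
```

```bash
python3 -m crank '[[[0.6,0.4,3,0,0,0,0],[0,0,2.3,0,0,0,0],[0,0,0.4,0,0,0,0],[0,0,0.3,0,0,0,0],[0,0,0.2,0,0,0,0],[0,0,0,0,0,0,0]]]'
python3 go.py 471 351 75 -4.9
```

```text
time_s: 35.05
eef_pos: [0.4772, 0.3449, 0.0721]
tcp_rot: [0.0, 0.738, 0.675, 0.001]
wrist_force: [0.9, 0.5, -1.9]
gripper_width: 0.205
grip_force: 59.2
t 35.0 p [477.2 344.9  72.1] phi -5.1 tilt [ 0.001  0.    -1.   ] F [ 0.9  0.5 -1.9] w 0.21 g 59 q7 -0.13
shift cm [ 0.55 -0.67 -0.29] len 0.9 turn -0.004
```

```bash
python3 -m crank '[[[0,0,0.2,0,0,0,0],[0,0,0.1,0,0,0,0],[0,0,0,0,0,0,0]]]'
python3 -m crank '[[[0,0,0.1,0,0,0,0],[0,0,0,0,0,0,0.15],[0,0,0,0,0,0,0.3],[0,0,0,0,0,0,0.6],[0,0,0,0,0,0,1],[0,0,-2,0,0,0,1],[0,0,-4,0,0,0,1],[0,0,-4,0,0,0,1],[0,0,0,0,0,0,1]]]'
python3 go.py 376 303 150 -5
python3 - <<'E'
from fit import *
p,d,c=cam("wrist"); X,C,_=cloud(p,d,c); print(rects(X,.09,.112,(.42,.52,.2,.45)),rects(X,.052,.062,(.42,.52,.1,.5)))
p,d,c=cam("top"); X,C,_=cloud(p,d,c); print(rects(X,.05,.0595,(.57,.75,-.4,.05)))
print(rects(X,.076,.084,(.33,.42,.25,.45)),rects(X,.09,.112,(.33,.42,.1,.5)))
E
```

```text
time_s: 35.35
eef_pos: [0.4769, 0.3453, 0.0693]
tcp_rot: [-0.0, 0.738, 0.675, 0.001]
wrist_force: [-0.9, -0.6, 4.6]
gripper_width: 0.198
grip_force: 60.1
time_s: 36.25
eef_pos: [0.4798, 0.3463, 0.1721]
tcp_rot: [0.001, 0.738, 0.675, 0.005]
wrist_force: [-0.3, 0.7, -0.5]
gripper_width: 1.0
grip_force: 0.0
t 36.2 p [479.8 346.3 172.1] phi -5.1 tilt [ 0.008  0.005 -1.   ] F [-0.3  0.7 -0.5] w 1.00 g 0 q7 -0.22
shift cm [-5.25 -9.97  2.11] len 11.5 turn -0.002
[(1966, 476.7, 346.0, 78.4, 18.0, 85.0, np.float64(101.1))] [(1038, 467.0, 242.4, 70.4, 31.1, 85.4, np.float64(57.9)), (457, 480.4, 392.0, 25.6, 16.9, 85.0, np.float64(58.0))]
[(504, 602.6, -218.7, 228.5, 43.8, 87.8, np.float64(55.2))]
[(68, 377.1, 305.1, 57.0, 18.6, 86.7, np.float64(79.1))] [(199, 372.9, 244.3, 47.0, 46.5, 42.6, np.float64(102.9))]
```

```bash
python3 -m crank '[[[-2.3,-3.3,0,0,0,0,1],[-2.3,-3.3,0,0,0,0,1],[-2.3,-3.3,0,0,0,0,1],[0,0,1,0,0,0,1],[0,0,0,0,0,0,1]]]'
python3 go.py 374.7 285.6 52 -4
python3 - <<'E'
from fit import *
p,d,c=cam("wrist"); X,C,_=cloud(p,d,c); print(rects(X,.076,.084,(.33,.42,.2,.45)),rects(X,.09,.112,(.33,.42,.1,.5)))
E
```

```text
time_s: 36.85
eef_pos: [0.37, 0.2848, 0.1558]
tcp_rot: [-0.0, 0.738, 0.675, -0.002]
wrist_force: [-0.1, 1.4, 0.4]
gripper_width: 1.001
grip_force: 0.0
t 36.9 p [370.  284.8 155.8] phi -5.1 tilt [-0.003 -0.002 -1.   ] F [-0.1  1.4  0.4] w 1.00 g 0 q7 -0.17
shift cm [ 0.14  0.49 10.38] len 10.4 turn -0.019
[(3645, 377.6, 322.8, 135.4, 40.2, 86.1, np.float64(79.5))] [(2753, 372.6, 247.2, 46.9, 46.5, 84.8, np.float64(103.9))]
```

```bash
python3 -m crank '[[[0.4,0.5,3,0,0,-0.015,1],[0,0,3,0,0,0,1],[0,0,3,0,0,0,1],[0,0,1.3,0,0,0,1],[0,0,0,0,0,0,1],[0,0,0,0,0,0,0.5],[0,0,0,0,0,0,0],[0,0,0,0,0,0,0],[0,0,0,0,0,0,0],[0,0,0,0,0,0,0],[0,0,0,0,0,0,0]]]'
python3 go.py 375.6 289 52 -4
python3 -m crank '[[[0,0,-2,0,0,0,0],[0,0,-2,0,0,0,0],[0,0,0,0,0,0,0]]]'
python3 go.py 375.6 289 200 -4
python3 - <<'E'
from fit import *
p,d,c=cam("side"); X,C,_=cloud(p,d,c)
for lo,hi in((.135,.155),(.115,.13)):print(rects(X,lo,hi,(.33,.42,.15,.45)))
save("m",cv2.resize(p[100:220,190:310],None,fx=5,fy=5))
E
```

```text
time_s: 38.0
eef_pos: [0.3769, 0.2892, 0.055]
tcp_rot: [-0.0, 0.733, 0.681, 0.0]
wrist_force: [-0.6, 0.9, 5.5]
gripper_width: 0.223
grip_force: 59.5
t 38.0 p [376.9 289.2  55. ] phi -4.2 tilt [ 0.     0.001 -1.   ] F [-0.6  0.9  5.5] w 0.22 g 59 q7 0.01
shift cm [-0.03 -0.13  0.3 ] len 0.3 turn -0.004
time_s: 38.3
eef_pos: [0.378, 0.2895, 0.0958]
tcp_rot: [0.0, 0.733, 0.681, 0.002]
wrist_force: [-0.1, 0.5, -3.6]
gripper_width: 0.221
grip_force: 59.6
t 38.3 p [378.  289.5  95.8] phi -4.2 tilt [ 0.003  0.002 -1.   ] F [-0.1  0.5 -3.6] w 0.22 g 60 q7 -0.06
shift cm [ -0.05  -0.2  -10.42] len 10.4 turn -0.004
[(45, 348.3, 282.1, 10.8, 34.8, 90.0, np.float64(145.2)), (113, 373.2, 243.6, 44.1, 45.0, 74.0, np.float64(142.2)), (50, 401.4, 284.1, 29.6, 25.3, 3.1, np.float64(146.6))]
[(57, 370.0, 232.2, 18.0, 41.9, 75.7, np.float64(122.6))]
```

View pics/m.png

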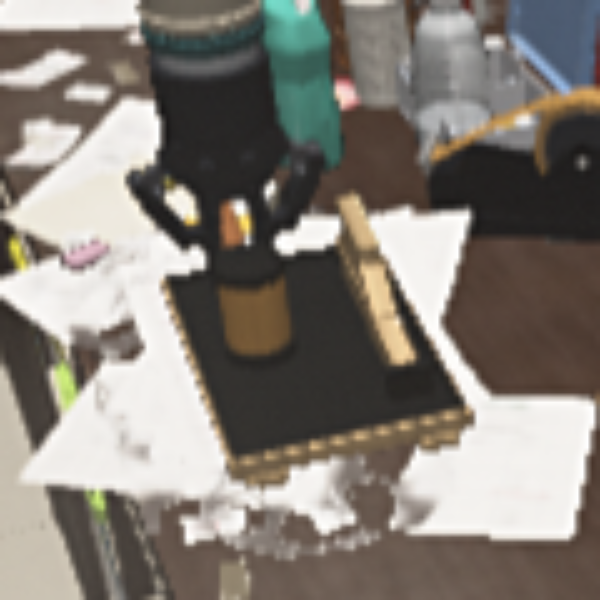

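The mallet hangs level in the gripper with its head at crop (310,255), and the stick lies flat on the stand. I lift, turn the handle across the lane, and go to driver 4.

```bash
python3 -m crank '[[[0,0,-4,0,0,0,0],[0,0,-4,0,0,0,0],[0,0,-4,0,0,0,0],[0,0,0,0,0,-0.141,0],[0,0,0,0,0,-0.141,0],[0,0,0,0,0,-0.141,0],[0,0,0,0,0,-0.141,0],[0,0,0,0,0,-0.141,0],[0,0,0,0,0,-0.141,0],[0,0,0,0,0,-0.141,0],[0,0,0,0,0,-0.141,0],[0,0,0,0,0,-0.141,0]]]'
python3 -m crank '[[[0,0,0,0,0,-0.141,0],[0,0,0,0,0,-0.141,0],[-2.12,-3.62,0,0,0,0,0],[-2.12,-3.62,0,0,0,0,0],[-2.12,-3.62,0,0,0,0,0],[-2.12,-3.62,0,0,0,0,0],[-2.12,-3.62,0,0,0,0,0],[-2.12,-3.62,0,0,0,0,0],[-2.12,-3.62,0,0,0,0,0],[0,0,0,0,0,0,0],[0,0,0,0,0,0,0]]]'
python3 go.py 575.4 -128.4 215 84.9
```

```text
time_s: 39.55
eef_pos: [0.3759, 0.2885, 0.2129]
tcp_rot: [-0.001, 0.184, 0.983, -0.001]
wrist_force: [-0.5, 0.1, -3.2]
gripper_width: 0.22
grip_force: 60.4
time_s: 40.65
eef_pos: [0.5, 0.0215, 0.2129]
tcp_rot: [-0.002, 0.048, 0.999, 0.0]
wrist_force: [0.3, 0.2, -4.0]
gripper_width: 0.219
grip_force: 60.4
t 40.6 p [500.   21.5 212.9] phi 84.5 tilt [-0.003  0.    -1.   ] F [ 0.3  0.2 -4. ] w 0.22 g 60 q7 1.59
shift cm [ -8.95 -14.19  -0.24] len 16.8 turn -0.008
```

```bash
python3 -m crank '[[[-2.2,-3.5,0,0,0,-0.008,0],[-2.2,-3.5,0,0,0,0,0],[-2.2,-3.5,0,0,0,0,0],[-2.2,-3.5,0,0,0,0,0],[0,0,0,0,0,0,0],[0,0,0,0,0,0,0]]]'
python3 go.py 575.4 -128.4 190 84.9
python3 - <<'E'
from fit import *
for n in("top","side"):
    p,d,c=cam(n); X,C,_=cloud(p,d,c)
    print(n,rects(X,.255,.275,(.5,.75,-.3,0)),rects(X,.156,.172,(.5,.75,-.4,0)),"row",rects(X,.05,.0595,(.57,.75,-.4,.05)))
E
```

```text
time_s: 41.25
eef_pos: [0.5756, -0.1237, 0.2129]
tcp_rot: [-0.001, 0.043, 0.999, 0.001]
wrist_force: [-0.7, 1.2, -4.9]
gripper_width: 0.217
grip_force: 60.5
t 41.2 p [ 575.6 -123.7  212.9] phi 85.1 tilt [-0.003  0.002 -1.   ] F [-0.7  1.2 -4.9] w 0.22 g 60 q7 1.86
shift cm [-0.03 -0.48  2.29] len 2.3 turn 0.003
top [(71, 572.4, -153.2, 35.2, 25.6, 83.8, np.float64(267.2)), (71, 577.2, -98.4, 36.5, 27.3, 72.5, np.float64(266.5))] [(69, 604.6, -293.5, 26.4, 27.7, 69.1, np.float64(163.9)), (60, 608.1, -239.8, 25.5, 24.4, 66.6, np.float64(164.5)), (67, 613.4, -186.8, 26.3, 27.7, 0.5, np.float64(164.3))] row [(513, 600.8, -219.4, 227.2, 47.2, 88.1, np.float64(55.3))]
side [(47, 570.7, -164.5, 14.0, 28.3, 69.3, np.float64(266.3)), (79, 626.1, -134.8, 45.8, 22.3, 49.8, np.float64(259.6))] [(88, 603.1, -293.7, 23.9, 26.8, 68.2, np.float64(162.6)), (81, 606.4, -239.2, 23.9, 26.5, 25.4, np.float64(162.6)), (73, 612.4, -185.6, 27.2, 25.8, 43.5, np.float64(162.4)), (65, 616.7, -132.6, 25.8, 24.8, 61.6, np.float64(162.7))] row [(573, 607.7, -215.5, 225.4, 43.0, 85.8, np.float64(54.5)), (42, 644.1, -318.6, 19.5, 39.8, 37.5, np.float64(54.5))]
```

```bash
cat > row.py <<'E'
from fit import *
XJ=np.array([.996,-.0888]);YJ=np.array([.0888,.996]);O=np.array([.6418,-.107])
for n in ("top","side"):
    p,d,c=cam(n); X,C,px=cloud(p,d,c); save("row"+n,cv2.resize(p[130:230,320:440] if n=="top" else p[170:300,310:430],None,fx=5,fy=5))
    J=np.c_[(X[:,:2]-O)@XJ,(X[:,:2]-O)@YJ,X[:,2]]
    m=(J[:,2]>.05)&(J[:,2]<.06)&(J[:,0]>-.09)&(J[:,0]<-.005)&(J[:,1]>-.25)&(J[:,1]<.02)
    for a in range(-216,20,18):
        q=J[m&(J[:,1]>a/1000)&(J[:,1]<(a+18)/1000)]
        if len(q)>5: print(n,a,len(q),"%.1f"%(np.percentile(q[:,0],3)*1000),end="; ")
    print("ymax %.1f"%(np.sort(J[m&(J[:,1]<.02)][:,1])[-3]*1000))
E
python3 row.py
```

```text
top -216 44 -42.6; top -198 42 -43.5; top -180 43 -44.5; top -162 43 -42.9; top -144 42 -44.2; top -126 40 -44.2; top -108 44 -43.8; top -90 41 -45.3; top -72 39 -43.0; top -54 43 -44.6; top -36 39 -44.0; top -18 37 -45.3; ymax -1.1
side -216 90 -43.1; side -198 61 -43.1; side -180 47 -44.3; side -162 46 -43.9; side -144 45 -44.6; side -126 37 -45.0; side -108 43 -44.7; side -90 41 -45.1; side -72 38 -46.1; side -54 38 -45.1; side -36 32 -44.9; side -18 33 -45.0; ymax -1.6
```

View pics/rowside.png

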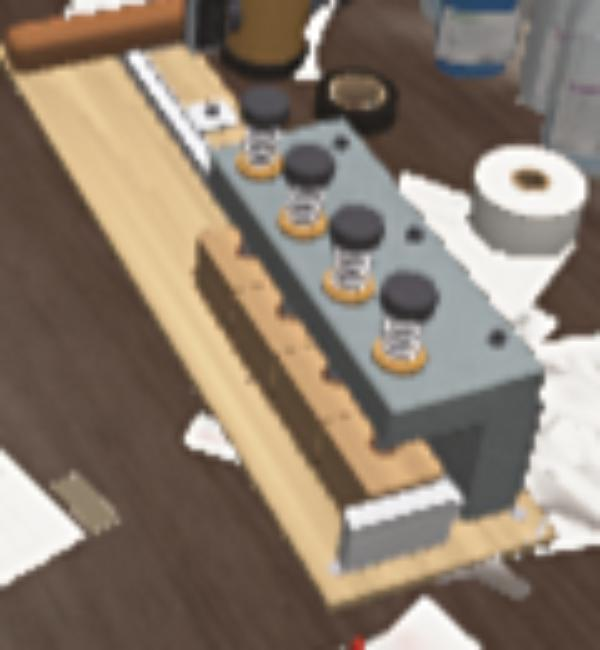

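The row is intact and seated, with pins under the four drivers. The mallet head is hanging above driver 4, at about (30,265). Now I strike.

```bash
python3 -m crank '[[[0,-0.45,1,0,0,0,0],[0,0,1,0,0,0,0],[0,0,0.5,0,0,0,0],[0,0,0.8,0,0,0,0],[0,0,0.8,0,0,0,0],[0,0,0,0,0,0,0]]]'
python3 go.py 575.4 -128.4 166 84.9
python3 -m crank '[[[0,0,0.4,0,0,0,0],[0,0,0.4,0,0,0,0],[0,0,0,0,0,0,0],[0,0,0,0,0,0,0]]]'
python3 go.py 575.4 -128.4 166 84.9
```

```text
time_s: 42.05
eef_pos: [0.5758, -0.1289, 0.1724]
tcp_rot: [-0.0, 0.043, 0.999, 0.0]
wrist_force: [-0.3, 1.2, -2.0]
gripper_width: 0.221
grip_force: 60.8
t 42.0 p [ 575.8 -128.9  172.4] phi 85.1 tilt [-0.001  0.    -1.   ] F [-0.3  1.2 -2. ] w 0.22 g 61 q7 1.89
shift cm [0.04 0.05 0.64] len 0.6 turn 0.003
time_s: 42.45
eef_pos: [0.5761, -0.1291, 0.166]
tcp_rot: [0.0, 0.043, 0.999, 0.0]
wrist_force: [-3.6, 0.3, 5.8]
gripper_width: 0.222
grip_force: 61.6
t 42.5 p [ 576.1 -129.1  166. ] phi 85.1 tilt [ 0.001  0.    -1.   ] F [-3.6  0.3  5.8] w 0.22 g 62 q7 1.89
shift cm [ 0.07  0.06 -0.  ] len 0.1 turn 0.003
```

```bash
python3 -m crank '[[[0,0,0.3,0,0,0,0],[0,0,0.2,0,0,0,0],[0,0,0,0,0,0,0],[0,0,0,0,0,0,0]]]'
python3 - <<'E'
from fit import *
p,d,c=cam("side"); X,C,_=cloud(p,d,c); save("st",cv2.resize(p[150:280,310:430],None,fx=5,fy=5))
for lo,hi in ((.2,.225),(.135,.15)):print(rects(X,lo,hi,(.585,.66,-.17,-.09)))
q=X[(abs(X[:,0]-.617)<.03)&(abs(X[:,1]+.132)<.03)&(X[:,2]<.25)];print(np.percentile(q[:,2],[90,95,99]))
E
```

```text
time_s: 42.85
eef_pos: [0.5756, -0.1294, 0.1649]
tcp_rot: [0.001, 0.043, 0.999, 0.001]
wrist_force: [-14.1, 3.9, 33.2]
gripper_width: 0.225
grip_force: 66.0
[(105, 624.1, -137.4, 49.1, 29.7, 64.9, np.float64(211.7))]
[(25, 606.8, -151.0, 7.9, 29.4, 56.4, np.float64(147.1))]
[0.21029703 0.21382634 0.21515339]
```

View pics/st.png

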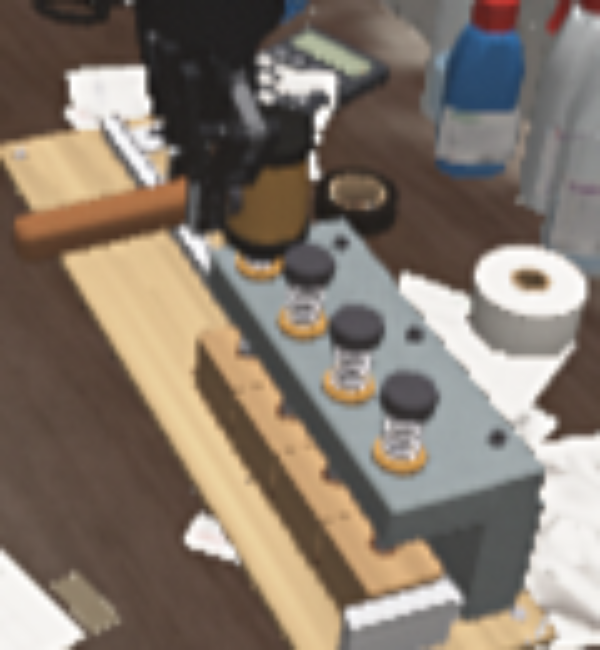

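The driver is bottomed: mallet face at 143 mm, 22 mm down, 33 N. Driver 3 is next.

```bash
python3 -m crank '[[[0,0,-2,0,0,0,0],[0,0,-3,0,0,0,0],[0,0,0,0,0,0,0],[0,-2.7,0,0,0,0,0],[0,-2.7,0,0,0,0,0],[0,0,0,0,0,0,0],[0,0,0,0,0,0,0]]]'
python3 go.py 571.2 -181.5 166 84.9
python3 - <<'E'
from fit import *
p,d,c=cam("side"); X,C,_=cloud(p,d,c);print(rects(X,.156,.172,(.5,.75,-.4,0)))
for lo,hi in ((.242,.27),):print(rects(X,lo,hi,(.585,.66,-.24,-.14)))
E
```

```text
time_s: 43.6
eef_pos: [0.5706, -0.1835, 0.2088]
tcp_rot: [-0.001, 0.044, 0.999, 0.0]
wrist_force: [-0.0, 1.7, -4.3]
gripper_width: 0.223
grip_force: 60.7
t 43.6 p [ 570.6 -183.5  208.8] phi 85.0 tilt [-0.002  0.    -1.   ] F [-0.   1.7 -4.3] w 0.22 g 61 q7 1.96
shift cm [-0.05  0.21  4.28] len 4.3 turn 0.001
[(91, 601.7, -292.9, 24.3, 26.0, 30.9, np.float64(162.6)), (79, 607.4, -237.9, 27.5, 25.0, 78.6, np.float64(162.9)), (59, 610.2, -187.8, 19.2, 26.4, 52.0, np.float64(162.2))]
[(106, 619.1, -194.2, 49.1, 26.2, 62.6, np.float64(254.1))]
```

```bash
python3 -m crank '[[[0,0.2,1,0,0,0,0],[0,0,1,0,0,0,0],[0,0,0.8,0,0,0,0],[0,0,0.8,0,0,0,0],[0,0,0.6,0,0,0,0],[0,0,0.2,0,0,0,0],[0,0,0,0,0,0,0],[0,0,0,0,0,0,0]]]'
python3 -m crank '[[[0,0,0.2,0,0,0,0],[0,0,0.1,0,0,0,0],[0,0,0,0,0,0,0],[0,0,0,0,0,0,0]]]'
```

```text
time_s: 44.45
eef_pos: [0.5718, -0.1814, 0.1664]
tcp_rot: [0.0, 0.043, 0.999, -0.0]
wrist_force: [-0.2, 1.1, -1.5]
gripper_width: 0.219
grip_force: 61.1
time_s: 44.85
eef_pos: [0.5718, -0.1816, 0.1654]
tcp_rot: [0.001, 0.043, 0.999, -0.0]
wrist_force: [-4.9, 2.5, 11.3]
gripper_width: 0.217
grip_force: 63.0
```

```bash
python3 -m crank '[[[0,0,0.2,0,0,0,0],[0,0,0.1,0,0,0,0],[0,0,0,0,0,0,0]]]'
python3 -m crank '[[[0,0,-2,0,0,0,0],[0,0,-3,0,0,0,0],[0,0,0,0,0,0,0],[0,-2.7,0,0,0,0,0],[0,-2.6,0,0,0,0,0],[0,0,0,0,0,0,0],[0,0,0,0,0,0,0]]]'
python3 go.py 566.4 -235.7 166 84.9
```

```text
time_s: 45.15
eef_pos: [0.5716, -0.1816, 0.165]
tcp_rot: [0.001, 0.043, 0.999, 0.0]
wrist_force: [-11.0, 5.6, 28.2]
gripper_width: 0.222
grip_force: 65.5
time_s: 45.85
eef_pos: [0.566, -0.2346, 0.2089]
tcp_rot: [-0.001, 0.044, 0.999, 0.0]
wrist_force: [0.4, 1.1, -4.1]
gripper_width: 0.218
grip_force: 60.7
t 45.9 p [ 566.  -234.6  208.9] phi 84.9 tilt [-0.002  0.    -1.   ] F [ 0.4  1.1 -4.1] w 0.22 g 61 q7 2.04
shift cm [-0.06 -0.1   4.29] len 4.3 turn 0.001
```

```bash
python3 -m crank '[[[0,-0.1,1,0,0,0,0],[0,0,1,0,0,0,0],[0,0,0.8,0,0,0,0],[0,0,0.8,0,0,0,0],[0,0,0.6,0,0,0,0],[0,0,0.4,0,0,0,0],[0,0,0.2,0,0,0,0],[0,0,0,0,0,0,0],[0,0,0,0,0,0,0]]]'
python3 -m crank '[[[0,0,0.2,0,0,0,0],[0,0,0,0,0,0,0],[0,0,0,0,0,0,0]]]'
```

```text
time_s: 46.75
eef_pos: [0.5665, -0.2336, 0.1653]
tcp_rot: [0.0, 0.043, 0.999, 0.001]
wrist_force: [-8.8, 6.5, 21.2]
gripper_width: 0.222
grip_force: 64.2
time_s: 47.05
eef_pos: [0.5663, -0.2336, 0.1649]
tcp_rot: [0.0, 0.043, 0.999, 0.001]
wrist_force: [-14.6, 8.5, 32.2]
gripper_width: 0.223
grip_force: 65.7
```

```bash
python3 -m crank '[[[0,0,-2,0,0,0,0],[0,0,-3,0,0,0,0],[0,0,0,0,0,0,0],[0,-2.8,0,0,0,0,0],[0,-2.8,0,0,0,0,0],[0,0,0,0,0,0,0],[0,0,0,0,0,0,0]]]'
python3 go.py 561.2 -290 166 84.9
python3 -m crank '[[[0,0,1,0,0,0,0],[0,0,1,0,0,0,0],[0,0,0.8,0,0,0,0],[0,0,0.8,0,0,0,0],[0,0,0.6,0,0,0,0],[0,0,0.4,0,0,0,0],[0,0,0.2,0,0,0,0],[0,0,0,0,0,0,0],[0,0,0,0,0,0,0]]]'
python3 -m crank '[[[0,0,0.2,0,0,0,0],[0,0,0,0,0,0,0],[0,0,0,0,0,0,0]]]'
```

```text
time_s: 47.75
eef_pos: [0.5611, -0.2914, 0.2087]
tcp_rot: [-0.001, 0.044, 0.999, 0.0]
wrist_force: [1.1, 0.4, -3.7]
gripper_width: 0.215
grip_force: 60.7
t 47.8 p [ 561.1 -291.4  208.7] phi 85.0 tilt [-0.002  0.    -1.   ] F [ 1.1  0.4 -3.7] w 0.21 g 61 q7 2.12
shift cm [-0.    0.13  4.27] len 4.3 turn 0.001
time_s: 48.65
eef_pos: [0.5619, -0.2892, 0.1652]
tcp_rot: [0.0, 0.042, 0.999, 0.001]
wrist_force: [-7.7, 6.8, 18.2]
gripper_width: 0.221
grip_force: 64.0
time_s: 48.95
eef_pos: [0.5618, -0.2893, 0.1649]
tcp_rot: [0.001, 0.043, 0.999, 0.001]
wrist_force: [-11.8, 8.9, 29.1]
gripper_width: 0.223
grip_force: 65.5
```

```bash
python3 -m crank '[[[0,0,-2,0,0,0,0],[0,0,-3,0,0,0,0],[2,2,0,0,0,0,0],[3,3,0,0,0,0,0],[3,4,0,0,0,0,0],[1.5,4,0,0,0,0,0],[0,4,0,0,0,0,0],[0,4,0,0,0,0,0],[0,4,0,0,0,0,0],[0,4,0,0,0,0,0],[0,0,0,0,0,0,0]]]'
python3 go.py 376.9 289.2 130 -4.2; python3 row.py
python3 - <<'E'
from fit import *
XJ=np.array([.996,-.0888]);YJ=np.array([.0888,.996]);O=np.array([.6418,-.107])
for n in ("side","top"):
    p,d,c=cam(n); X,C,_=cloud(p,d,c);print(rects(X,.153,.172,(.5,.75,-.4,0)))
    J=np.c_[(X[:,:2]-O)@XJ,(X[:,:2]-O)@YJ,X[:,2]]
    for t in (-189,-135,-81,-27):
        q=J[(J[:,2]>.0605)&(J[:,2]<.08)&(abs(J[:,1]*1000-t)<25)&(J[:,0]<-.005)&(J[:,0]>-.042)]; print(t,len(q),end=" ")
E
```

```text
time_s: 50.05
eef_pos: [0.4932, 0.0136, 0.2099]
tcp_rot: [0.0, 0.038, 0.999, 0.002]
wrist_force: [0.9, -0.5, -4.2]
gripper_width: 0.219
grip_force: 60.7
t 50.0 p [493.2  13.6 209.9] phi 85.7 tilt [ 0.001  0.003 -1.   ] F [ 0.9 -0.5 -4.2] w 0.22 g 61 q7 1.63
shift cm [13.69 26.57  8.08] len 31.0 turn 1.568
top -216 46 -42.0; top -198 46 -43.3; top -180 46 -46.1; top -162 42 -43.6; top -144 47 -45.7; top -126 37 -43.1; top -108 41 -42.9; top -90 49 -45.2; top -72 42 -44.9; top -54 42 -44.0; top -36 46 -45.4; top -18 41 -44.2; ymax -1.6
side -216 92 -43.7; side -198 67 -44.3; side -180 47 -44.2; side -162 50 -45.1; side -144 46 -44.7; side -126 42 -44.8; side -108 39 -45.2; side -90 42 -45.6; side -72 40 -44.5; side -54 37 -45.5; side -36 35 -45.1; side -18 34 -45.1; ymax -1.2
[(98, 602.4, -294.2, 23.2, 26.4, 55.8, np.float64(161.7)), (87, 607.5, -239.8, 25.7, 25.2, 12.9, np.float64(161.9)), (82, 612.8, -185.7, 27.1, 24.5, 6.8, np.float64(161.9)), (73, 616.8, -132.4, 29.5, 24.6, 60.6, np.float64(161.8))]
-189 0 -135 0 -81 0 -27 0 [(70, 603.9, -293.4, 26.0, 27.4, 73.6, np.float64(164.4)), (68, 608.6, -240.4, 27.7, 24.1, 10.7, np.float64(163.4)), (70, 612.8, -186.3, 26.9, 25.8, 82.3, np.float64(163.6)), (65, 617.1, -132.6, 26.4, 26.0, 35.6, np.float64(163.6))]
-189 8 -135 6 -81 7 -27 6
```

View pics/rowside.png

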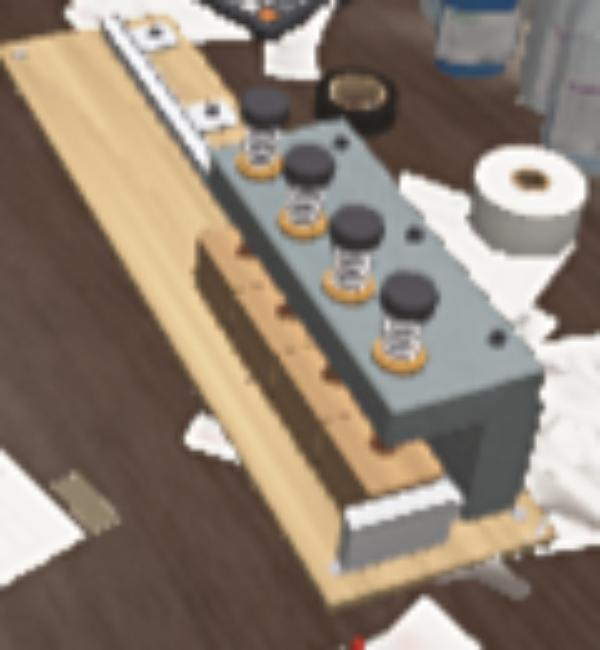

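Run:
```python
import cv2,numpy as np
a=cv2.resize(cv2.imread("pics/p7side.png"),None,fx=.25,fy=.25,interpolation=cv2.INTER_AREA)[60:130,40:110]
b=cv2.resize(cv2.imread("pics/rowside.png"),None,fx=.2,fy=.2,interpolation=cv2.INTER_AREA)[40:110,30:100]
c=cv2.resize(cv2.imread("pics/p7top.png"),None,fx=.25,fy=.25,interpolation=cv2.INTER_AREA)[25:95,20:110]
d=cv2.resize(cv2.imread("pics/rowtop.png"),None,fx=.2,fy=.2,interpolation=cv2.INTER_AREA)[25:95,20:110]
f=lambda x:cv2.resize(x,(390,290),interpolation=cv2.INTER_CUBIC)
cv2.imwrite("pics/cmp.png",np.vstack([np.hstack([f(a),f(b)]),np.hstack([f(c),f(d)])]))
```

```text
(no output)
```

View pics/cmp.png

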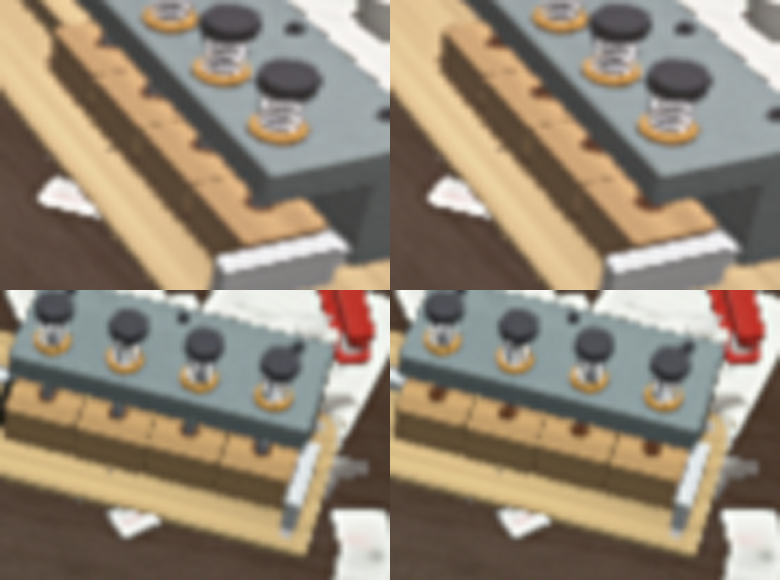

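Before (left) grey studs stood proud. Now (right) only the brown rings show at all four pins, so they are flush. I return the mallet.

```bash
python3 -m crank '[[[1.71,3.32,0,0,0,0,0],[1.71,3.32,0,0,0,0,0],[1.71,3.32,0,0,0,0,0],[1.71,3.32,0,0,0,0,0],[1.71,3.32,0,0,0,0,0],[1.71,3.32,0,0,0,0,0],[1.71,3.32,0,0,0,0,0],[1.71,3.32,0,0,0,0,0],[0,0,0,0,0,0.142,0],[0,0,0,0,0,0.142,0],[0,0,0,0,0,0.142,0],[0,0,0,0,0,0.142,0]]]'
python3 -m crank '[[[0,0,0,0,0,0.142,0],[0,0,0,0,0,0.142,0],[0,0,0,0,0,0.142,0],[0,0,0,0,0,0.142,0],[0,0,0,0,0,0.142,0],[0,0,0,0,0,0.142,0],[0,0,0,0,0,0.142,0],[0,0,3,0,0,0,0],[0,0,3,0,0,0,0],[0,0,2,0,0,0,0],[0,0,0,0,0,0,0],[0,0,0,0,0,0,0]]]'
python3 go.py 376.9 289.2 56 -4.2
```

```text
time_s: 51.45
eef_pos: [0.38, 0.2816, 0.2105]
tcp_rot: [0.001, 0.325, 0.946, 0.0]
wrist_force: [-0.3, -0.5, -3.8]
gripper_width: 0.22
grip_force: 60.8
time_s: 52.65
eef_pos: [0.3801, 0.2821, 0.1308]
tcp_rot: [0.0, 0.735, 0.678, 0.0]
wrist_force: [0.4, 0.8, -3.8]
gripper_width: 0.224
grip_force: 60.7
t 52.6 p [380.1 282.1 130.8] phi -4.5 tilt [ 0.001 -0.    -1.   ] F [ 0.4  0.8 -3.8] w 0.22 g 61 q7 -0.10
shift cm [ 0.69 -0.38  7.48] len 7.5 turn -0.006
```

```bash
python3 -m crank '[[[0.7,-0.4,3,0,0,0,0],[0,0,3,0,0,0,0],[0,0,0.8,0,0,0,0],[0,0,0.4,0,0,0,0],[0,0,0.2,0,0,0,0],[0,0,0,0,0,0,0]]]'
python3 -m crank '[[[0,0,0.1,0,0,0,0],[0,0,0.1,0,0,0,0],[0,0,0,0,0,0,0]]]'
```

```text
time_s: 53.25
eef_pos: [0.3763, 0.2905, 0.0573]
tcp_rot: [0.0, 0.734, 0.679, 0.001]
wrist_force: [0.3, 0.1, -4.1]
gripper_width: 0.223
grip_force: 60.8
time_s: 53.55
eef_pos: [0.3756, 0.2906, 0.0547]
tcp_rot: [-0.0, 0.734, 0.679, 0.0]
wrist_force: [-0.0, 0.2, -1.9]
gripper_width: 0.22
grip_force: 61.0
```

```bash
python3 -m crank '[[[0,0,0.1,0,0,0,0],[0,0,0,0,0,0,0],[0,0,0,0,0,0,0.23],[0,0,0,0,0,0,0.26],[0,0,0,0,0,0,0.35],[0,0,0,0,0,0,0.6],[0,0,0,0,0,0,0.9],[0,0,0,0,0,0,1],[0,0,-2,0,0,0,1],[0,0,-4,0,0,0,1],[0,0,-4,0,0,0,1],[0,0,-4,0,0,0,1]]]'
python3 -m crank '[[[0,0,-2,0,0,0,1],[0,0,0,0,0,0,1],[0,0,0,0,0,0,1]]]'
python3 - <<'E'
from fit import *
p,d,c=cam("wrist"); X,C,_=cloud(p,d,c); print(rects(X,.076,.084,(.33,.42,.2,.45)),rects(X,.098,.112,(.33,.52,.1,.5)),rects(X,.052,.062,(.42,.52,.1,.5)))
save("fin",p)
p,d,c=cam("top"); X,C,_=cloud(p,d,c); print(rects(X,.156,.172,(.5,.75,-.4,0)))
print(env.state()["wrist_force"],env.state()["time_s"])
E
python3 row.py
```

```text
time_s: 54.75
eef_pos: [0.375, 0.2898, 0.1946]
tcp_rot: [0.0, 0.734, 0.679, -0.001]
wrist_force: [0.0, 0.4, 1.0]
gripper_width: 1.0
grip_force: 0.0
time_s: 55.05
eef_pos: [0.3749, 0.2904, 0.2131]
tcp_rot: [-0.0, 0.734, 0.68, -0.0]
wrist_force: [-1.7, 0.7, -0.5]
gripper_width: 1.001
grip_force: 0.0
[(2287, 380.4, 323.7, 135.6, 39.6, 83.8, np.float64(79.5))] [(1714, 372.1, 248.0, 46.9, 46.7, 37.9, np.float64(104.2)), (1673, 475.9, 345.3, 78.9, 18.1, 84.6, np.float64(101.4))] [(1679, 469.4, 305.7, 198.4, 31.8, 86.8, np.float64(57.6))]
[(69, 604.1, -293.2, 27.1, 26.0, 30.8, np.float64(164.0)), (65, 607.6, -240.6, 25.4, 25.4, 87.0, np.float64(164.2)), (66, 612.8, -186.7, 27.7, 25.0, 78.7, np.float64(164.2)), (62, 617.8, -133.4, 26.3, 25.0, 49.0, np.float64(164.3))]
[-0.95105699 -0.04269839 -0.21333734] 55.15
top -216 46 -43.3; top -198 47 -43.0; top -180 44 -44.9; top -162 41 -43.2; top -144 45 -43.1; top -126 39 -42.1; top -108 49 -45.8; top -90 45 -45.3; top -72 40 -43.2; top -54 46 -44.4; top -36 40 -44.4; top -18 44 -42.6; ymax -1.9
side -216 90 -43.4; side -198 62 -44.0; side -180 50 -44.1; side -162 49 -44.1; side -144 43 -44.4; side -126 41 -44.5; side -108 44 -44.9; side -90 41 -45.9; side -72 42 -45.5; side -54 38 -45.6; side -36 33 -44.4; side -18 35 -45.4; ymax -0.4
```

View pics/fin.png

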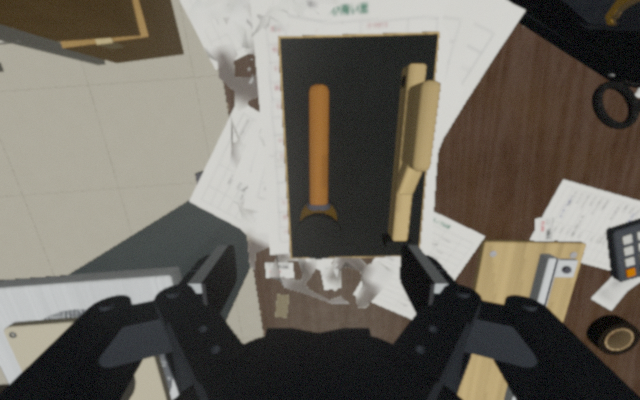

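The mallet at (155,318) stands upright and the stick at (150,412) lies flat, both on the stand. The gripper is clear and the row is still seated.

```bash
python3 -c "
from rig import env
print(env.close_job())"
```

```text
the job is handed in; nothing more can be done
None
```

I handed the job in after about 55 s of robot time: by the camera checks, all four blocks are seated in the jig with their pins flush, the stick and mallet are back on the tool stand, and the arm was kept clear of the glue bottle and tin (I did not re-measure those two at the end); hand-in returned no verdict.

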